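Strip the mill's drive shaft and lay its parts out

ROBOT

A 6-joint arm with a two-finger parallel gripper is mounted at the origin on the work surface. World frame = base frame: x ahead of the robot, y to its left, z up, the work surface at z = 0. Lengths are in m, angles in rad, forces in N, time in s.
With the tool pointing down it reaches from about 0.35 to 0.875 m from the base axis. Payload 4.2 kg.
Tool frame: the origin (TCP) lies midway between the tips of the shut fingers; the grasp point (between the pads) lies 19 mm behind it; x points along the fingers, y is the direction in which the jaws open and shut, and the axes are right-handed (so a half turn about x gives the same grasp; the last joint's range is limited). The gripper opens to 87 mm and grips with 3 to 60 N. Pads are 19 mm wide; open, the fingers measure 117 mm over their backs; the gripper's body (75 mm by 190 mm) begins 51 mm behind the grasp point.
Start: joints at [1.443, 0.385, 0.008, 0, -1.194, -0.259], TCP at [0.236, 0.579, 0.223] pointing down, gripper open.
Joint ranges: [-3.14, 3.14], [-1.21, 2.06], [-1.07, 1.41], [-3.16, 2.05], [-2.99, -0.16], [-3.1, 3.1]. Speed limits (rad/s): [2.79, 2.79, 3.14, 3.14, 3.14, 3.14].

INTERFACE

Orientations are given as a rotation vector (axis times angle).
In Python, from plant import robot, grab_frame, camera_params gives the robot as it stands.
- The arm moves only by the tool move_arm, never from a script. Its argument "steps" is a list of rows, each a list of 6 numbers: the shift along the tool's x, y, z scaled (see below), then the turn, a rotation vector about the tool's x, y, z scaled (see below). A call has 1 to 10 rows; each row shifts and turns the pose as measured when the row begins, along the tool's axes as they then stand; what a row does not reach is not made up. The controller multiplies each number of a shift by 0.05 m and each number of a turn by 4 degrees. A row lasts 1/10 s, in which the tool goes at most 50 mm and 8.59 degrees, less where a joint would pass 70% of its speed; a pose out of reach is approached as far as the arm can. A call with a number of a shift or a turn outside -1 to 1 is refused whole. A call with a gripper value outside its range is refused whole. "claw" is the gripper's target within -1 to 1 (shut at 1, half-way at 0, fully open at -1), set as the call begins (left out, the last holds). The fingers move at their own pace and stop on an object; the grip force is fixed at half the most. Time passes only in rows, so rows that do not move let the fingers close. It gives the time, the measured TCP pose, the force and the opening at its end, in the units of the state.
- robot.get_state(): the state, without advancing time (a new reading comes with each control period).
- grab_frame(name): name is "scene" or "top"; returns the picture (400x640x3 uint8, red, green, blue); there is no depth.
- camera_params(name): a dict with "fx", "fy", "cx", "cy" (pixels), "R" (3x3) and "t" (3): a world point X has camera coordinates R X + t. Camera axes: x right, y down, z forward; pixel columns grow to the right and rows downward; lengths in m; the calibration is good to about 2 mm. A picture is of the moment at which its call begins. camera_params takes no time and is no camera call.
- robot.job_done(): hands the job in, once; it reports no verdict.
The state is a dict: "clock": time; "joint_positions": joint angles; "joint_velocities": joint speeds; "tau": joint torques, N m; "ee_pos": TCP position; "tool_rot": TCP orientation; "ft_force": force on the tool from outside, world axes, zero at the start; "torque": the same for the moment, N m; "grip_width": finger opening in m.
Only numpy, scipy, OpenCV 4.12 (cv2) and the standard library are available. Lean on these libraries where they do the work, as an engineer would, in place of code of your own. Each camera call takes 0.05 s, during which the arm holds its last target.

TASK

Strip the loosened drive shaft that stands in the vice: put the nut in the round dish, the distance ring on the granite plate, the ball bearing in the aluminium tray and the gear wheel on the wooden block, each lying flat in the middle of its place. Set every part down, do not drop it, and leave the dial gauge where it stands.

Things in the scene. Friction and masses are not known exactly. Their poses are not given: they have to be found in the camera images.
- nut: hexagon nut, dull zinc, topmost on the shaft (124 to 138 mm above the bench): 24 mm across flats (27.7 mm across corners), 14 mm high, bore 17 mm, 34 g. Already unscrewed: it sits loosely over the last 9 mm of the shaft and lifts straight off. Origin: centre of its underside; z up along the bore, x at right angles to one of its flats (flats every 60 degrees).
- ring: distance ring, plain grey steel ring under the nut (112 to 124 mm above the bench): 36 mm outside diameter, 12 mm high, bore 17 mm, 75 g. Origin: centre of its underside, z up along the bore.
- bearing: sealed ball bearing under the distance ring (bright rings, black seal between), 98 to 112 mm above the bench: 47 mm outside diameter, 14 mm high, bore 17 mm, 115 g, slides freely on the shaft. Origin: centre of its underside, z up along the bore.
- gear: dark steel gear wheel with 22 straight teeth, lowest on the shaft (80 to 98 mm above the bench): 64 mm over the teeth, 18 mm high, bore 17 mm, 360 g, slides freely on the shaft. Origin: centre of its underside, z up along the bore.
- vice: small dark iron machine vice, fixed, holding the shaft upright; 60 mm high. Origin: on the shaft's axis at bench height, z up; x along the vice towards its screw (body x -65 to +95, y -48 to +48 mm). The shaft's shoulder (30 mm across, top 80 mm above the bench) carries the stack: 18 mm are free under the gear. Above it the shaft is 14 mm thick (over 1 mm play in every bore) and ends at 133 mm.
- dish: round shallow steel dish for small parts, fixed: flat inner floor 90 mm across at 4 mm height, rim 106 mm across and 16 mm high. Origin: centre of its underside, z up.
- plate: square black granite measuring plate, fixed, 105 x 105 mm, its polished top 30 mm above the bench. Origin: centre of its footprint at bench height, z up, x and y along its sides.
- tray: square bare-aluminium rinsing tray, fixed: 120 x 120 mm outside, 114 x 114 mm inside, floor 3 mm high, rim 16 mm high. Origin: centre of its underside, z up, x and y along its sides.
- block: square dark hardwood rest block, fixed, 105 x 105 mm, top 22 mm above the bench. Origin: centre of its underside, z up, x and y along its sides.
- gauge: delicate dial gauge on a loose stand, not to be moved: grey foot 48 x 42 x 48 mm, thin bright post up to 133 mm, and a round black dial, 42 mm across, held 52 mm to its +y side at 110 mm height. Origin: centre of the foot's underside, z up.

How it is judged:
At the end, for the whole second after the job is handed in: The nut lies in the dish, the distance ring on the granite plate, the bearing in the tray and the gear on the wooden block, each flat (within 0.1 rad), resting on its place (height within 3 mm), its centre within 15 mm of the middle of the place, released and at rest (horizontal distance between nut and dish below 0.015 m and z of nut in the frame of dish between 0.001 and 0.007 m and angle between each of nut, ring, bearing, gear's own z axis and vertical below 0.1 rad and linear speed of each of nut, ring, bearing, gear below 0.02 m/s and angular speed of each of nut, ring, bearing, gear below 0.2 rad/s and horizontal distance between ring and plate below 0.015 m and z of ring in the frame of plate between 0.027 and 0.033 m and horizontal distance between bearing and tray below 0.015 m and z of bearing in the frame of tray between 0 and 0.006 m and horizontal distance between gear and block below 0.015 m and z of gear in the frame of block between 0.019 and 0.025 m); the robot touches nothing.
It fails at once if a part is dropped: it moves faster than 0.5 m/s while the fingers do not touch it (a fall of some 13 mm or more) ((linear speed of nut above 0.5 m/s and contact force between nut and the fingers below 0.05 N) or (linear speed of ring above 0.5 m/s and contact force between ring and the fingers below 0.05 N) or (linear speed of bearing above 0.5 m/s and contact force between bearing and the fingers below 0.05 N) or (linear speed of gear above 0.5 m/s and contact force between gear and the fingers below 0.05 N)).
It fails at once if the dial gauge is pushed more than 10 mm or tipped (distance of gauge from where it was at the start of the episode above 0.01 m or angle between gauge's own z axis and vertical above 0.15 rad).
It also fails if it takes over 115 s, if anything falls off the work surface, if the arm or the gripper's body presses on something with over 40 N, if the wrist force passes 120 N, or if a joint passes its speed limit or range.

## Working session

There is one attempt and no reset: what is moved stays moved. The work goes in short steps, Python scripts to look and compute and a tool call to move; the robot and the scene stay as the last step left them, time stands still between calls to the robot, and variables do not carry over. Pictures are saved under pics/ and viewed, and the job is handed in when it is done.

Besides the shell and the picture viewer there is one more tool, called as name(argument=value, ...), one argument or row to a line, values as JSON. move_arm: Moves the arm, as the interface text tells. Its arguments: {"type":"object","properties":{"steps":{"type":"array"},"claw":{"type":"number"}},"required":["steps"]}

```bash
mkdir -p pics; ls
python3 - <<'E'
from plant import robot, grab_frame, camera_params
import cv2
s=robot.get_state()
print({k:s[k] for k in ('clock','ee_pos','tool_rot','ft_force','grip_width')})
for n in ('scene','top'):
    print(n,camera_params(n))
    cv2.imwrite(f'pics/{n}0.png',cv2.cvtColor(grab_frame(n),cv2.COLOR_RGB2BGR))
E
```

```text
pics
{'clock': 0.0, 'ee_pos': array([0.23552738, 0.57827531, 0.22145244]), 'tool_rot': array([-2.00991   ,  0.39606533,  2.01060003]), 'ft_force': array([-0.31594822,  0.64741011,  0.01080205]), 'grip_width': 0.08696041164880669}
scene {'fx': 377.44330019688016, 'fy': 377.44330019688016, 'cx': 321.13030184849447, 'cy': 198.46252590660717, 'R': array([[-0.58812741,  0.8085084 ,  0.02050184],
       [ 0.48361961,  0.3718879 , -0.79234554],
       [-0.64824241, -0.45608504, -0.60972798]]), 't': array([ 0.32184983, -0.18681788,  1.2824466 ])}
top {'fx': 423.84131166274267, 'fy': 423.84131166274267, 'cx': 313.23798210272963, 'cy': 199.35545505321866, 'R': array([[-0.02439939, -0.99959874, -0.01438855],
       [-0.98880604,  0.02625018, -0.14687935],
       [ 0.14719811,  0.01064372, -0.98904976]]), 't': array([0.02208139, 0.58087827, 1.04357471])}
```

View pics/scene0.png

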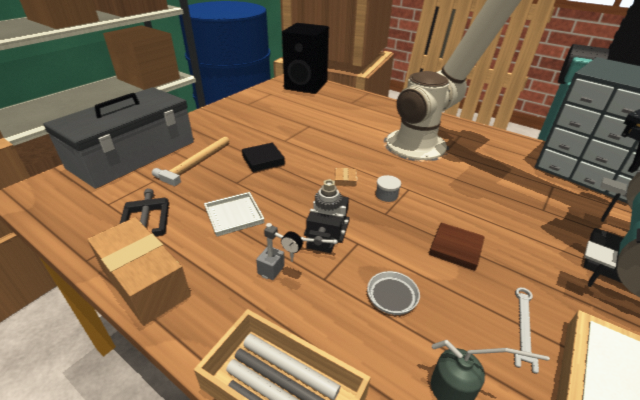

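View pics/top0.png

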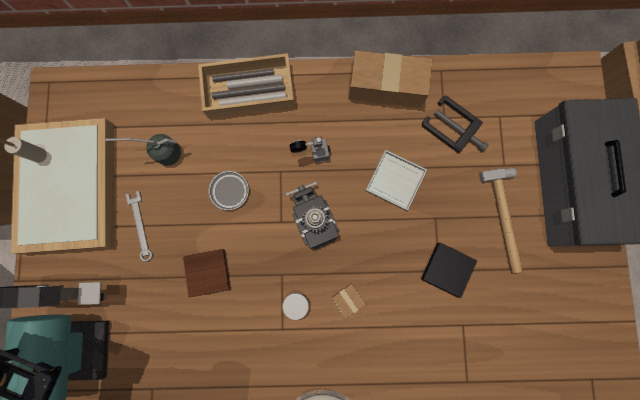

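```bash
cat > h.py <<'E'
import numpy as np, cv2
from plant import robot, grab_frame, camera_params
from scipy.spatial.transform import Rotation as Ro
P={n:camera_params(n) for n in ('scene','top')}
def ray(n,u,v):
    p=P[n];R=np.array(p['R']);t=np.array(p['t'])
    return -R.T@t, R.T@np.array([(u-p['cx'])/p['fx'],(v-p['cy'])/p['fy'],1])
def onz(n,u,v,z):
    o,d=ray(n,u,v); return o+d*(z-o[2])/d[2]
def tri(a,b):  # pixel in scene, pixel in top
    o1,d1=ray('scene',*a);o2,d2=ray('top',*b)
    A=np.stack([d1,-d2],1);s=np.linalg.lstsq(A,o2-o1,rcond=None)[0]
    p,q=o1+d1*s[0],o2+d2*s[1]; return (p+q)/2,np.linalg.norm(p-q)
def proj(n,X):
    p=P[n];c=np.array(p['R'])@np.array(X)+p['t']; return np.array([p['fx']*c[0]/c[2]+p['cx'],p['fy']*c[1]/c[2]+p['cy']])
def snap(n,f):
    im=cv2.cvtColor(grab_frame(n),cv2.COLOR_RGB2BGR); cv2.imwrite(f'pics/{f}.png',im); return im
def zoom(im,x0,y0,x1,y1,k,f):
    cv2.imwrite(f'pics/{f}.png',cv2.resize(im[y0:y1,x0:x1],None,fx=k,fy=k,interpolation=cv2.INTER_CUBIC))
E
python3 - <<'E'
from h import *
a=cv2.imread('pics/scene0.png');b=cv2.imread('pics/top0.png')
zoom(b,280,125,360,255,4.5,'tz'); zoom(a,245,165,365,290,4.5,'sz')
# fixed places: masks in top view
hsv=cv2.cvtColor(b,cv2.COLOR_BGR2HSV)
def show(name,mask,x0,y0,x1,y1,z):
    m=np.zeros_like(mask);m[y0:y1,x0:x1]=mask[y0:y1,x0:x1]
    m=cv2.morphologyEx(m,cv2.MORPH_CLOSE,np.ones((3,3)))
    cs,_=cv2.findContours(m,cv2.RETR_EXTERNAL,cv2.CHAIN_APPROX_NONE)
    c=max(cs,key=cv2.contourArea); r=cv2.minAreaRect(c)
    print(name,r,'->',onz('top',*r[0],z).round(4), [onz('top',*q,z)[:2].round(3) for q in cv2.boxPoints(r)])
V=hsv[...,2]
show('plate',((V<70)*255).astype('uint8'),410,235,485,305,.03)
show('block',((V<105)*255).astype('uint8'),175,240,240,305,.022)
show('tray',((hsv[...,1]<60)*255).astype('uint8'),355,140,435,220,.016)
show('dish',((hsv[...,1]<60)*255).astype('uint8'),200,160,260,220,.016)
E
```

```text
plate ((448.4838562011719, 269.5792541503906), (44.59680938720703, 42.04730224609375), 25.559967041015625) -> [ 0.3952 -0.3291  0.03  ] [array([ 0.374, -0.254]), array([ 0.468, -0.306]), array([ 0.417, -0.404]), array([ 0.324, -0.352])]
block ((206.44000244140625, 272.9200439453125), (42.39585494995117, 63.3254508972168), 79.69515228271484) -> [0.4015 0.2852 0.022 ] [array([0.442, 0.376]), array([0.467, 0.215]), array([0.361, 0.196]), array([0.337, 0.354])]
tray ((396.03399658203125, 179.77561950683594), (47.119049072265625, 45.750858306884766), 25.70995330810547) -> [ 0.6317 -0.2121  0.016 ] [array([ 0.606, -0.129]), array([ 0.716, -0.187]), array([ 0.657, -0.296]), array([ 0.549, -0.237])]
dish ((228.5, 190.0), (38.0, 39.0), 90.0) -> [0.6162 0.231  0.016 ] [array([0.669, 0.283]), array([0.666, 0.179]), array([0.564, 0.179]), array([0.567, 0.282])]
```

View pics/tz.png

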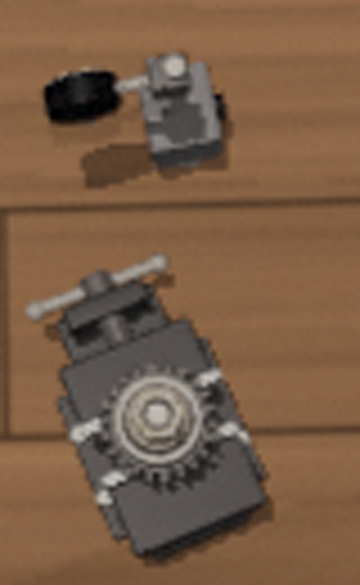

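View pics/sz.png

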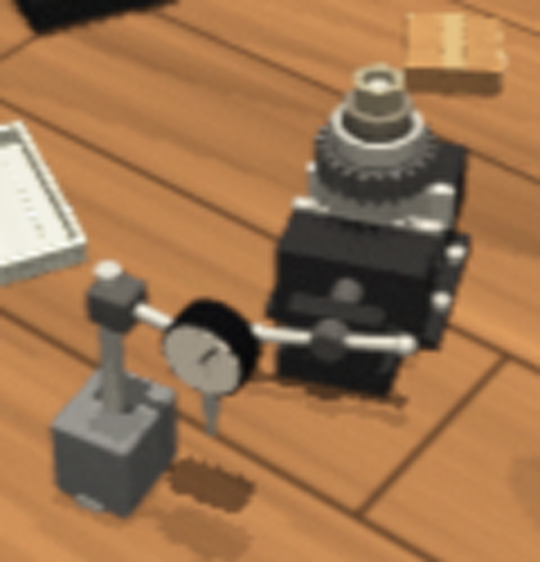

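Run:
```python
from h import *
print(tri((329.4,182.3),(314.9,217.2)))
for z,u in ((.133,(314.9,217.2)),(.138,(314.9,217.2))): print(onz('top',*u,z), onz('scene',329.4,182.3,z))
a=cv2.imread('pics/scene0.png');b=cv2.imread('pics/top0.png')
ims=[cv2.resize(i,(380,280),interpolation=cv2.INTER_CUBIC) for i in (b[245:301,170:246],b[155:225,190:285],b[140:215,350:452],b[230:305,405:507])]
cv2.imwrite('pics/pl.png',np.vstack([np.hstack(ims[:2]),np.hstack(ims[2:])]))
ims=[cv2.resize(i,(380,280),interpolation=cv2.INTER_CUBIC) for i in (a[210:280,415:510],a[260:325,350:438],a[180:240,195:276],a[130:185,225:300])]
cv2.imwrite('pics/pls.png',np.vstack([np.hstack(ims[:2]),np.hstack(ims[2:])]))
```

```text
(array([0.5254884 , 0.00371153, 0.13315926]), np.float64(0.0005872843022485281))
[0.52566093 0.00346337 0.133     ] [0.52516256 0.00384665 0.133     ]
[0.52513107 0.00342404 0.138     ] [0.53108798 0.00779464 0.138     ]
```

View pics/pl.png

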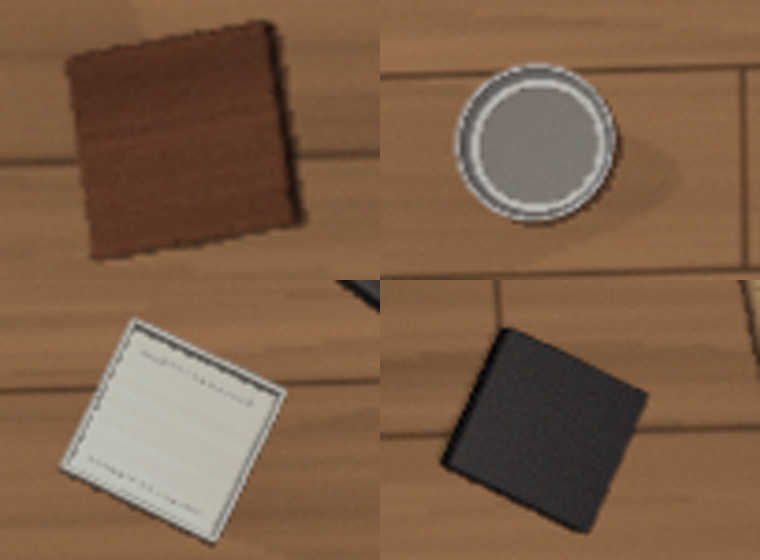

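View pics/pls.png

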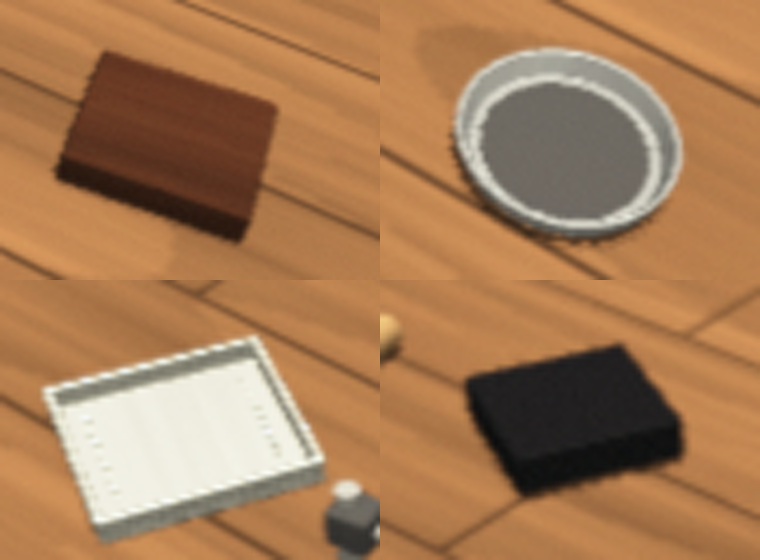

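Run:
```python
from h import *
for n,t,s,z in (('block',(205.9,273.35),(457.9,243.4),.022),('dish',(229.2,190.9),(393.3,294.7),.004),('tray',(396.6,180.25),(233.4,211.9),.016),('plate',(450.6,270.3),(263,154.4),.03)):
    print(n,onz('top',*t,z).round(4),onz('scene',*s,z).round(4))
k=lambda x,y:(280+x/4.5,125+y/4.5)
print('axis',[onz('top',*k(*p),.06)[:2].round(3) for p in ((150,555),(270,500),(65,365),(185,318))])
print('gauge',[ (onz('top',*k(*p),z)[:2].round(3)) for p,z in (((160,163),.048),((218,150),.048),((80,97),.11),((175,65),.133))])
k=lambda x,y:(245+x/4.5,165+y/4.5)
print('dialS',onz('scene',*k(208,350),.11),onz('scene',*k(107,270),.133))
r=Ro.from_rotvec(robot.get_state()['tool_rot']).as_matrix();print(r.round(3))
```

```text
block [0.4004 0.2866 0.022 ] [0.4126 0.2909 0.022 ]
dish [0.6159 0.2317 0.004 ] [0.6192 0.2347 0.004 ]
tray [ 0.6304 -0.2136  0.016 ] [ 0.6408 -0.2058  0.016 ]
plate [ 0.3933 -0.3343  0.03  ] [ 0.4061 -0.3221  0.03  ]
axis [array([0.456, 0.01 ]), array([ 0.485, -0.057]), array([0.563, 0.055]), array([ 0.588, -0.013])]
gauge [array([ 0.68 , -0.001]), array([ 0.687, -0.035]), array([0.703, 0.041]), array([ 0.713, -0.011])]
dialS [0.7108115  0.04421381 0.11      ] [ 0.71696654 -0.00681037  0.133     ]
[[-0.001 -0.377 -0.926]
 [-0.002 -0.926  0.377]
 [-1.     0.002 -0.   ]]
```

Run:
```python
from h import *
q=lambda pts,ox,oy,sx,sy,z:[onz('top',ox+x/sx,oy+y/sy,z) for x,y in pts]
B=q([(68,60),(262,25),(295,222),(93,260)],170,245,5,5,.022)
T=q([(135,40),(286,110),(212,263),(61,188)],350,140,3.725,3.733,.016)
L=q([(132,49),(268,115),(208,252),(72,186)],405,230,3.725,3.733,.03)
a=cv2.imread('pics/scene0.png');K=4
for C in (B,T,L):
    print([round(float(np.linalg.norm(C[i]-C[i-1])),4) for i in range(4)],sum(C)/4)
def dr(C,x0,y0,x1,y1):
    i=cv2.resize(a[y0:y1,x0:x1],None,fx=K,fy=K,interpolation=cv2.INTER_CUBIC)
    for X in C: cv2.circle(i,tuple(int((p+.5-o)*K) for p,o in zip(proj('scene',X),(x0,y0))),3,(0,0,255),-1)
    return cv2.resize(i,(380,280))
o=[dr(B,415,210,510,280),dr([],350,260,445,330),dr(T,195,180,290,250),dr(L,225,130,320,200)]
cv2.imwrite('pics/ov.png',np.vstack([np.hstack(o[:2]),np.hstack(o[2:])]))
```

```text
[0.1021, 0.1012, 0.1014, 0.104] [0.40079127 0.28661074 0.022     ]
[0.1203, 0.1175, 0.1226, 0.1175] [ 0.63086404 -0.21348131  0.016     ]
[0.102, 0.1003, 0.1013, 0.0991] [ 0.39360334 -0.33435547  0.03      ]
```

View pics/ov.png

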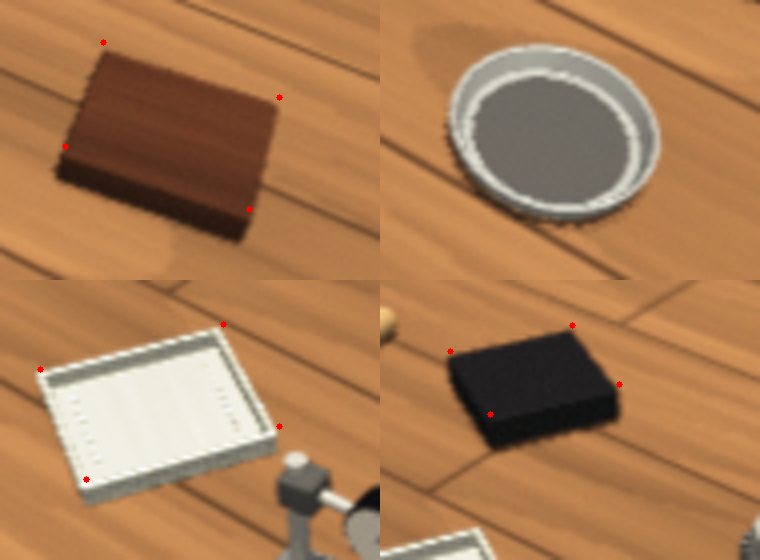

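Run:
```python
from h import *
b=cv2.imread('pics/top0.png');a=cv2.imread('pics/scene0.png')
i=[cv2.resize(x,(380,380),interpolation=cv2.INTER_CUBIC) for x in (b[204:230,302:328],a[172:198,316:342])]
cv2.imwrite('pics/nut.png',np.hstack(i))
print([onz('top',302+x*26/380-.5,204+y*26/380-.5,.138)[:2] for x,y in ((190,190),(190,100))])
```

```text
[array([0.52678852, 0.00431224]), array([0.5411916 , 0.00395437])]
```

View pics/nut.png

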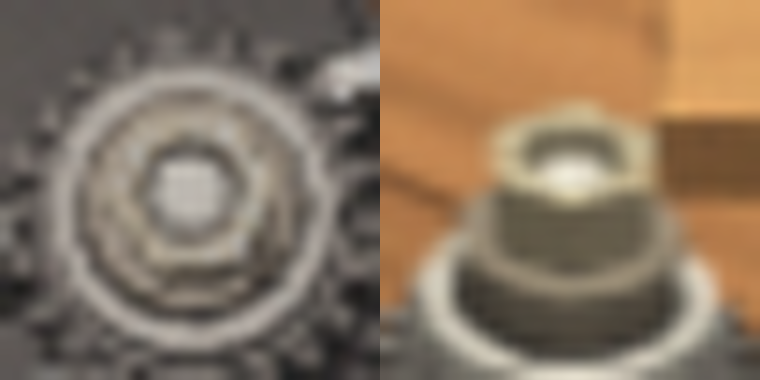

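Run:
```python
from h import *
S=[(585,104),(497,130),(500,172),(570,200),(652,178),(650,133)]
X=np.array([onz('scene',316+(x-380)*26/380-.5,172+y*26/380-.5,.138)[:2] for x,y in S])
c=X.mean(0);print(c);d=X-c;print(np.degrees(np.arctan2(d[:,1],d[:,0]))%60,np.hypot(*d.T))
S=[(165,262),(242,262),(268,180),(225,112),(140,112),(108,170)]
X=np.array([onz('top',302+(x)*26/380-.5,204+y*26/380-.5,.138)[:2] for x,y in S])
c=X.mean(0);print(c);d=X-c;print(np.degrees(np.arctan2(d[:,1],d[:,0]))%60,np.hypot(*d.T))
s=robot.get_state();print(s['ee_pos'])
R=Ro.from_rotvec(s['tool_rot']).as_matrix()
print(np.degrees(np.arctan2(R[1,1],R[0,1])))
```

```text
[0.53063314 0.00606791]
[28.8391005  40.72330161 31.30393383 31.16673749 36.98714675 31.81651398] [0.01334816 0.01340899 0.0129573  0.01265925 0.01328195 0.01291582]
[0.52791582 0.00407595]
[40.25531649 31.08206277 30.69488956 33.26126347 34.30654784 19.66256376] [0.01328408 0.01496687 0.0122002  0.01254794 0.01399447 0.0134142 ]
[0.23555703 0.57833077 0.2215766 ]
-112.17301152888265
```

```bash
cat >> h.py <<'E'
def go(X,yaw=None):
    s=robot.get_state();R=Ro.from_rotvec(s['tool_rot']).as_matrix()
    d=R.T@(np.array(X)-s['ee_pos'])/.05
    y=np.degrees(np.arctan2(R[1,1],R[0,1]))
    print('t',round(s['clock'],2),'pos',s['ee_pos'].round(4),'yaw',y.round(1),'xaxis',R[:,0].round(4),'F',np.round(s['ft_force'],1),'w',round(s['grip_width'],4))
    # turn to make the tool x-axis vertical and yaw right
    if yaw is None: yaw=y
    c,q=np.cos(np.radians(yaw)),np.sin(np.radians(yaw))
    Rt=np.array([[0,c,q],[0,q,-c],[-1,0,0]],float)
    Rt[:,2]=np.cross(Rt[:,0],Rt[:,1])
    rv=np.degrees(Ro.from_matrix(R.T@Rt).as_rotvec())/4
    print('shift units',d.round(2),'turn units',rv.round(2))
E
python3 -c "
from h import *
go([.526,.004,.2],-118)"
```

```text
t 0.1 pos [0.2356 0.5783 0.2216] yaw -112.2 xaxis [-6.0e-04 -1.9e-03 -1.0e+00] F [ 0.3 -0.8 -0.1] w 0.0868
shift units [ 0.45  8.44 -9.71] turn units [ 1.46 -0.   -0.03]
```

move_arm(
  steps=[
    [0,0,0,0.73,0,0],
    [0,0,0,0.73,0,0],
    [0,0.6,-0.7,0,0,0],
    [0,0.7,-0.8,0,0,0],
    [0,0.7,-0.8,0,0,0],
    [0,0.7,-0.8,0,0,0],
    [0,0.7,-0.8,0,0,0],
    [0,0.7,-0.8,0,0,0],
    [0,0.7,-0.8,0,0,0],
    [0,0.7,-0.8,0,0,0],
  ],
)

```text
clock: 1.1
ee_pos: [0.3736, 0.2045, 0.2174]
tool_rot: [-1.954, 0.494, 1.957]
ft_force: [0.7, 0.5, 0.6]
grip_width: 0.0867
```

```bash
python3 -c "
from h import *
go([.526,.004,.19],-118)"
```

```text
t 1.1 pos [0.3736 0.2045 0.2174] yaw -117.7 xaxis [-0.0043 -0.0109 -0.9999] F [0.7 0.5 0.6] w 0.0867
shift units [ 0.58  2.13 -4.56] turn units [ 0.07 -0.02 -0.17]
```

move_arm(
  steps=[
    [0,0.35,-0.8,0.07,0,-0.15],
    [0,0.35,-0.8,0,0,0],
    [0,0.35,-0.8,0,0,0],
    [0.1,0.35,-0.8,0,0,0],
    [0.1,0.35,-0.8,0,0,0],
    [0.1,0.2,-0.4,0,0,0],
    [0,0,0,0,0,0],
  ],
)

```text
clock: 1.8
ee_pos: [0.5258, 0.0007, 0.2012]
tool_rot: [-1.944, 0.492, 1.946]
ft_force: [-0.2, 0.2, -0.4]
grip_width: 0.0871
```

```bash
python3 -c "
from h import *
go([.526,.004,.16],-118)
a=snap('top','t1');b=snap('scene','s1')
zoom(a,270,170,370,270,4,'t1z');zoom(b,270,120,390,220,4,'s1z')"
```

```text
t 1.8 pos [0.5258 0.0007 0.2012] yaw -118.3 xaxis [-8.e-04 -6.e-04 -1.e+00] F [-0.2  0.2 -0.4] w 0.0871
shift units [ 0.82 -0.06  0.03] turn units [-0.09  0.01 -0.01]
```

View pics/s1z.png

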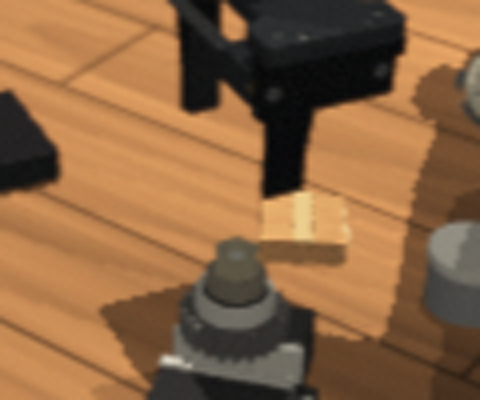

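View pics/t1z.png

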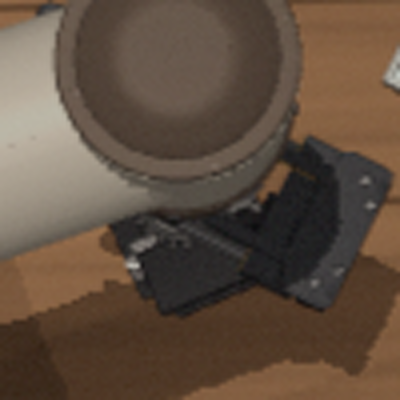

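```bash
python3 -c "
from h import *
print(proj('scene',[.5258,.0007,.2012]),proj('scene',[.526,.004,.133]))
c,s=np.cos(np.radians(62)),np.sin(np.radians(62))
for k in (1,-1): print(proj('scene',[.5258+k*.05*c,.0007+k*.05*s,.2012]))"
```

```text
[329.10856521 156.18582646] [329.24388463 182.49158456]
[340.01634794 167.65991996]
[319.10388967 145.66172771]
```

move_arm(
  steps=[
    [0.3,-0.03,0.02,0,0,0],
    [0.35,-0.02,0,0,0,0],
    [0.35,0,0,0,0,0],
    [0.3,0,0,0,0,0],
    [0,0,0,0,0,0],
  ],
)

```text
clock: 2.4
ee_pos: [0.523, 0.0111, 0.1379]
tool_rot: [-1.954, 0.478, 1.946]
ft_force: [-0.0, -0.1, -0.4]
grip_width: 0.0871
```

```bash
python3 -c "
from h import *
go([.525,.003,.1275],-118)
b=snap('scene','s2')
zoom(b,280,120,380,220,5,'s2z')"
```

```text
t 2.4 pos [0.523  0.0111 0.1379] yaw -117.7 xaxis [ 0.0044  0.0023 -1.    ] F [-0.  -0.1 -0.4] w 0.0871
shift units [ 0.21  0.13 -0.11] turn units [ 0.07 -0.04  0.06]
```

View pics/s2z.png

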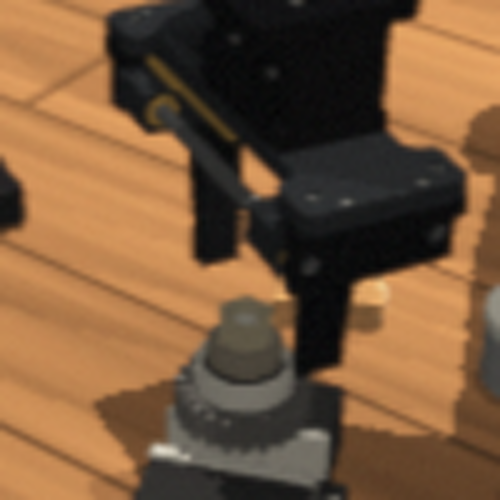

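move_arm(
  steps=[
    [0.0,0.13,-0.11,0.07,-0.04,0.06],
    [0,0,0,0,0,0],
    [0,0,0,0,0,0],
  ],
)

```text
clock: 2.75
ee_pos: [0.5271, 0.004, 0.1423]
tool_rot: [-1.956, 0.48, 1.942]
ft_force: [0.6, -0.1, 0.5]
grip_width: 0.0873
```

```bash
python3 -c "
from h import *
go([.525,.003,.1275],-118)"
```

```text
t 2.75 pos [0.5271 0.004  0.1423] yaw -117.8 xaxis [ 0.0074  0.001  -1.    ] F [ 0.6 -0.1  0.5] w 0.0873
shift units [0.3  0.04 0.03] turn units [ 0.05 -0.09  0.06]
```

move_arm(
  steps=[
    [0.1,0,0,0,-0.09,0.06],
    [0,0,0,0,0,0],
  ],
)

```text
clock: 2.95
ee_pos: [0.5276, 0.004, 0.1381]
tool_rot: [-1.951, 0.482, 1.948]
ft_force: [0.2, -0.1, 1.0]
grip_width: 0.087
```

move_arm(
  steps=[
    [0,0,0,0,0,0],
  ],
)

```text
clock: 3.05
ee_pos: [0.5277, 0.0039, 0.1381]
tool_rot: [-1.951, 0.482, 1.948]
ft_force: [0.4, 0.6, -0.8]
grip_width: 0.0872
```

move_arm(
  steps=[
    [0,0,0,0,0,0],
  ],
)

```text
clock: 3.15
ee_pos: [0.5277, 0.0039, 0.138]
tool_rot: [-1.951, 0.482, 1.948]
ft_force: [0.2, -0.2, 0.8]
grip_width: 0.0868
```

```bash
python3 -c "
from h import *
go([.525,.003,.1275],-118)"
```

```text
t 3.15 pos [0.5277 0.0039 0.138 ] yaw -117.9 xaxis [ 1.4e-03  8.0e-04 -1.0e+00] F [ 0.2 -0.2  0.8] w 0.0868
shift units [0.21 0.04 0.04] turn units [ 0.04 -0.01  0.02]
```

move_arm(
  steps=[
    [0.1,0.04,0.04,0,0,0],
    [0.1,0,0,0,0,0],
    [0.0,0,0,0,0,0],
    [0,0,0,0,0,0],
  ],
)

```text
clock: 3.55
ee_pos: [0.5244, 0.0028, 0.1267]
tool_rot: [-1.95, 0.483, 1.949]
ft_force: [0.2, 0.1, 0.3]
grip_width: 0.0873
```

```bash
python3 -c "
from h import *
go([.525,.003,.1275],-118)"
```

```text
t 3.55 pos [0.5244 0.0028 0.1267] yaw -117.9 xaxis [ 3.e-04  6.e-04 -1.e+00] F [0.2 0.1 0.3] w 0.0873
shift units [-0.02 -0.01 -0.01] turn units [ 0.03 -0.    0.01]
```

move_arm(
  claw=0.2,
  steps=[
    [-0.02,0,0,0,0,0],
    [0,0,0,0,0,0],
    [0,0,0,0,0,0],
    [0,0,0,0,0,0],
    [0,0,0,0,0,0],
  ],
)

```text
clock: 4.05
ee_pos: [0.5247, 0.0029, 0.1281]
tool_rot: [-1.95, 0.482, 1.949]
ft_force: [0.2, -0.2, 0.1]
grip_width: 0.0552
```

```bash
python3 -c "
from h import *
go([.525,.003,.1275],-118)
b=snap('scene','s3')
zoom(b,300,140,360,200,8,'s3z')"
```

```text
t 4.05 pos [0.5247 0.0029 0.1281] yaw -117.9 xaxis [ 1.1e-03  7.0e-04 -1.0e+00] F [ 0.2 -0.2  0.1] w 0.0552
shift units [ 0.01 -0.   -0.  ] turn units [ 0.04 -0.01  0.02]
```

View pics/s3z.png

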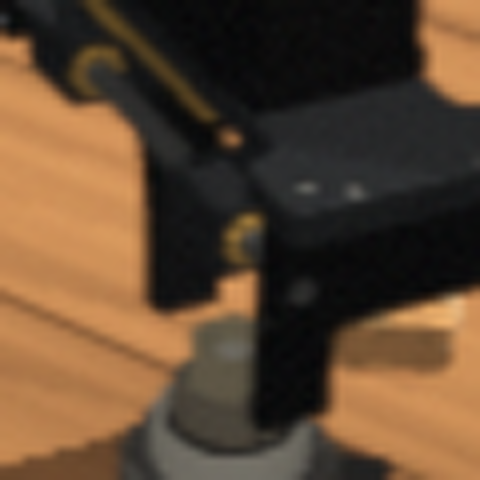

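move_arm(
  claw=1,
  steps=[
    [0,0,0,0,0,0],
    [0,0,0,0,0,0],
    [0,0,0,0,0,0],
    [0,0,0,0,0,0],
    [0,0,0,0,0,0],
    [0,0,0,0,0,0],
    [0,0,0,0,0,0],
  ],
)

```text
clock: 4.8
ee_pos: [0.526, 0.004, 0.1287]
tool_rot: [-1.953, 0.479, 1.945]
ft_force: [-0.3, 0.6, 0.3]
grip_width: 0.0234
```

```bash
python3 -c "
from h import *
go([.525,.003,.1275],-118)
print(robot.get_state()['torque'])
b=snap('scene','s4')
zoom(b,300,140,360,200,8,'s4z')"
```

```text
t 4.8 pos [0.526  0.004  0.1287] yaw -117.8 xaxis [ 0.0043  0.0022 -1.    ] F [-0.3  0.6  0.3] w 0.0234
shift units [0.02 0.03 0.01] turn units [ 0.05 -0.04  0.06]
[ 0.31199735 -0.15001861  0.01634139]
```

View pics/s4z.png

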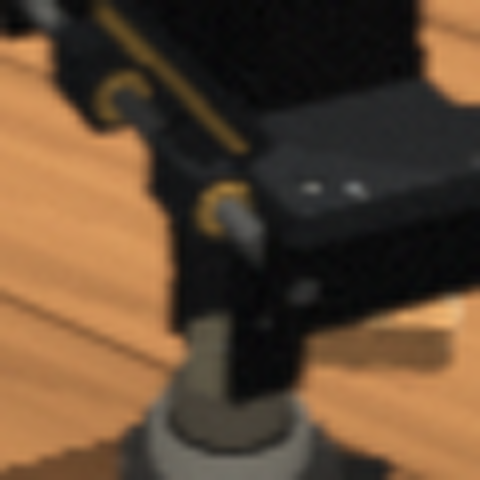

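move_arm(
  steps=[
    [-0.1,0,0,0,0,0],
    [-0.1,0,0,0,0,0],
    [-0.15,0,0,0,0,0],
    [-0.2,0,0,0,0,0],
    [-0.3,0,0,0,0,0],
    [-0.5,0,0,0,0,0],
    [-0.4,0,0,0,0,0],
    [-0.2,0,0,0,0,0],
    [0,0,0,0,0,0],
  ],
)

```text
clock: 5.75
ee_pos: [0.5244, 0.0023, 0.234]
tool_rot: [-1.952, 0.482, 1.946]
ft_force: [-0.0, 0.2, 0.4]
grip_width: 0.0236
```

```bash
python3 -c "
from h import *
go([.617,.232,.15],-118)
b=snap('scene','s5')
zoom(b,280,110,370,200,6,'s5z')"
```

```text
t 5.75 pos [0.5244 0.0023 0.234 ] yaw -117.9 xaxis [ 3.1e-03  6.0e-04 -1.0e+00] F [-0.   0.2  0.4] w 0.0236
shift units [ 1.69 -4.92  0.51] turn units [ 0.03 -0.03  0.03]
```

View pics/s5z.png

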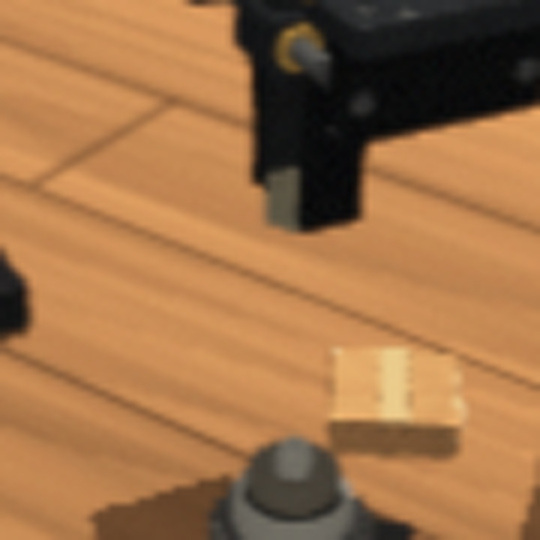

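move_arm(
  steps=[
    [0,-0.5,0.05,0,0,0],
    [0,-0.6,0.06,0,0,0],
    [0,-0.7,0.07,0,0,0],
    [0,-0.7,0.07,0,0,0],
    [0,-0.7,0.07,0,0,0],
    [0,-0.7,0.07,0,0,0],
    [0,-0.6,0.06,0,0,0],
    [0,-0.4,0.05,0,0,0],
    [0,-0.1,0,0,0,0],
    [0,0,0,0,0,0],
  ],
)

```text
clock: 6.8
ee_pos: [0.6154, 0.2406, 0.2168]
tool_rot: [-1.932, 0.504, 1.973]
ft_force: [-0.3, 0.8, -0.3]
grip_width: 0.0235
```

```bash
python3 -c "
from h import *
go([.616,.232,.05],-118)"
```

```text
t 6.8 pos [0.6154 0.2406 0.2168] yaw -118.1 xaxis [-0.0234 -0.0095 -0.9997] F [-0.3  0.8 -0.3] w 0.0235
shift units [ 3.34  0.08 -0.15] turn units [-0.03  0.23 -0.28]
```

move_arm(
  steps=[
    [0,0.1,-0.1,-0.03,0.23,-0.28],
    [0,0,0,0,0,0],
    [0.3,0,0,0,0,0],
    [0.5,0,0,0,0,0],
    [0.6,0,0,0,0,0],
    [0.6,0,0,0,0,0],
    [0.5,0,0,0,0,0],
    [0.3,0,0,0,0,0],
    [0.1,0,0,0,0,0],
    [0,0,0,0,0,0],
  ],
)

```text
clock: 7.8
ee_pos: [0.6145, 0.2246, 0.0682]
tool_rot: [-1.94, 0.497, 1.947]
ft_force: [0.4, 0.9, -0.1]
grip_width: 0.0236
```

```bash
python3 -c "
from h import *
go([.616,.232,.03],-118)"
```

```text
t 7.8 pos [0.6145 0.2246 0.0682] yaw -118.5 xaxis [-0.0041 -0.0019 -1.    ] F [ 0.4  0.9 -0.1] w 0.0236
shift units [ 0.76 -0.15  0.04] turn units [-0.14  0.04 -0.05]
```

move_arm(
  steps=[
    [0.2,-0.15,0.04,-0.1,0.04,-0.05],
    [0.2,0,0,0,0,0],
    [0.2,0,0,0,0,0],
    [0.1,0,0,0,0,0],
    [0,0,0,0,0,0],
    [0,0,0,0,0,0],
  ],
)

```text
clock: 8.4
ee_pos: [0.6182, 0.2335, 0.0334]
tool_rot: [-1.95, 0.483, 1.942]
ft_force: [0.9, -0.1, -0.1]
grip_width: 0.0234
```

```bash
python3 -c "
from h import *
go([.616,.232,.012],-118)
b=snap('scene','s6')
zoom(b,345,230,445,330,5,'s6z')
b=snap('top','t6');zoom(b,180,140,280,240,5,'t6z')"
```

```text
t 8.4 pos [0.6182 0.2335 0.0334] yaw -118.1 xaxis [ 0.0049  0.0026 -1.    ] F [ 0.9 -0.1 -0.1] w 0.0234
shift units [0.43 0.05 0.03] turn units [-0.03 -0.05  0.07]
```

View pics/s6z.png

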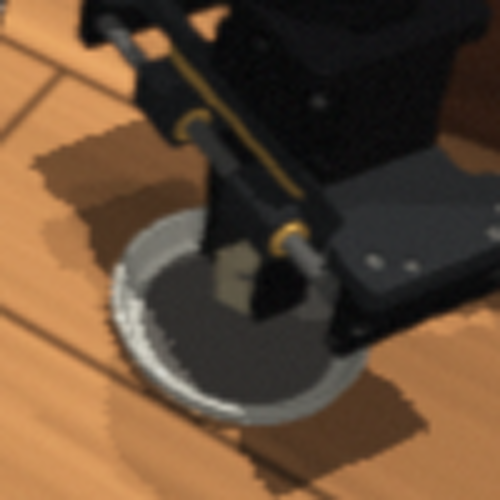

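move_arm(
  steps=[
    [0.15,0.05,0.03,-0.03,-0.05,0.07],
    [0.15,0,0,0,0,0],
    [0.1,0,0,0,0,0],
    [0,0,0,0,0,0],
    [0,0,0,0,0,0],
  ],
)

```text
clock: 9.0
ee_pos: [0.6158, 0.232, 0.0124]
tool_rot: [-1.948, 0.485, 1.948]
ft_force: [-0.9, 0.5, -1.0]
grip_width: 0.0233
```

```bash
python3 -c "
from h import *
go([.616,.232,.009],-118)"
```

```text
t 9.0 pos [0.6158 0.232  0.0124] yaw -118.0 xaxis [ 1.e-04  4.e-04 -1.e+00] F [-0.9  0.5 -1. ] w 0.0233
shift units [ 0.07 -0.   -0.  ] turn units [0.   0.   0.01]
```

move_arm(
  steps=[
    [0.03,0,0,0,0,0],
    [0.03,0,0,0,0,0],
    [0,0,0,0,0,0],
  ],
)

```text
clock: 9.3
ee_pos: [0.6161, 0.2322, 0.0097]
tool_rot: [-1.949, 0.484, 1.948]
ft_force: [-0.0, -0.0, 0.5]
grip_width: 0.0235
```

move_arm(
  steps=[
    [0.02,0,0,0,0,0],
    [0.0,0,0,0,0,0],
  ],
)

```text
clock: 9.5
ee_pos: [0.6163, 0.2322, 0.0096]
tool_rot: [-1.95, 0.484, 1.947]
ft_force: [-0.4, -0.4, 0.3]
grip_width: 0.0235
```

move_arm(
  steps=[
    [0.02,0,0,0,0,0],
    [0.0,0,0,0,0,0],
  ],
)

```text
clock: 9.7
ee_pos: [0.6165, 0.2323, 0.0095]
tool_rot: [-1.95, 0.483, 1.947]
ft_force: [-0.8, -0.1, 2.2]
grip_width: 0.0238
```

move_arm(
  claw=0.0,
  steps=[
    [0,0,0,0,0,0],
    [0,0,0,0,0,0],
    [0,0,0,0,0,0],
    [0,0,0,0,0,0],
  ],
)

```text
clock: 10.1
ee_pos: [0.6166, 0.2324, 0.0085]
tool_rot: [-1.95, 0.483, 1.946]
ft_force: [0.0, -0.5, 0.4]
grip_width: 0.0417
```

move_arm(
  steps=[
    [-0.1,0,0,0,0,0],
    [-0.2,0,0,0,0,0],
    [-0.4,0,0,0,0,0],
    [-0.6,0,0,0,0,0],
    [-0.7,0,0,0,0,0],
    [-0.6,0,0,0,0,0],
    [-0.4,0,0,0,0,0],
    [-0.2,0,0,0,0,0],
    [0,0,0,0,0,0],
  ],
)

```text
clock: 11.0
ee_pos: [0.6166, 0.232, 0.1798]
tool_rot: [-1.952, 0.481, 1.943]
ft_force: [0.1, -0.0, -0.5]
grip_width: 0.0435
```

```bash
python3 -c "
from h import *
go([.526,.0045,.16],-118)
b=snap('scene','s7')
zoom(b,345,230,445,330,5,'s7z')"
```

```text
t 11.0 pos [0.6166 0.232  0.1798] yaw -118.0 xaxis [ 0.0052  0.0025 -1.    ] F [ 0.1 -0.  -0.5] w 0.0435
shift units [ 0.37  4.87 -0.53] turn units [ 0.01 -0.05  0.07]
```

View pics/s7z.png

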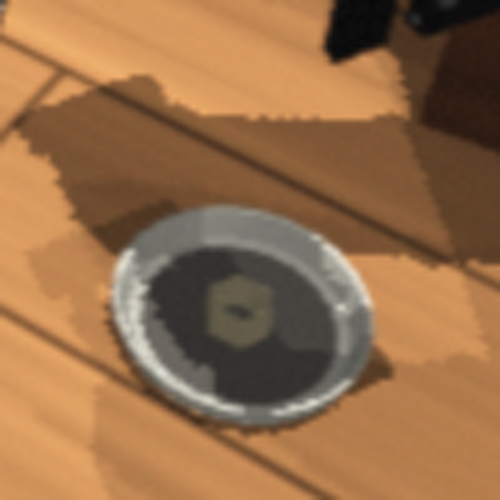

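move_arm(
  claw=-1,
  steps=[
    [0,0.5,-0.05,0,-0.05,0.07],
    [0,0.7,-0.08,0,0,0],
    [0,0.8,-0.08,0,0,0],
    [0,0.8,-0.08,0,0,0],
    [0,0.8,-0.08,0,0,0],
    [0,0.7,-0.08,0,0,0],
    [0,0.4,-0.05,0,0,0],
    [0,0.1,0,0,0,0],
    [0,0,0,0,0,0],
  ],
)

```text
clock: 11.95
ee_pos: [0.5137, -0.001, 0.165]
tool_rot: [-1.928, 0.502, 1.98]
ft_force: [0.3, -0.1, -0.5]
grip_width: 0.0865
```

```bash
python3 -c "
from h import *
go([.526,.0045,.16],-118)"
```

```text
t 11.95 pos [ 0.5137 -0.001   0.165 ] yaw -118.0 xaxis [-0.0286 -0.0084 -0.9996] F [ 0.3 -0.1 -0.5] w 0.0865
shift units [ 0.09 -0.21 -0.17] turn units [ 0.01  0.31 -0.3 ]
```

move_arm(
  steps=[
    [0,-0.2,-0.17,0,0.31,-0.3],
    [0,0,0,0,0,0],
    [0,0,0,0,0,0],
    [0,0,0,0,0,0],
  ],
)

```text
clock: 12.35
ee_pos: [0.5281, 0.007, 0.1629]
tool_rot: [-1.951, 0.482, 1.949]
ft_force: [-0.1, 0.8, 0.8]
grip_width: 0.0872
```

```bash
python3 -c "
from h import *
go([.526,.0045,.13],-118)"
```

```text
t 12.35 pos [0.5281 0.007  0.1629] yaw -117.8 xaxis [ 1.3e-03  4.0e-04 -1.0e+00] F [-0.1  0.8  0.8] w 0.0872
shift units [0.66 0.06 0.02] turn units [ 0.05 -0.01  0.01]
```

move_arm(
  steps=[
    [0.2,0.06,0.02,0.05,0,0],
    [0.2,0,0,0,0,0],
    [0.2,0,0,0,0,0],
    [0.15,0,0,0,0,0],
    [0.1,0,0,0,0,0],
    [0.05,0,0,0,0,0],
    [0,0,0,0,0,0],
    [0,0,0,0,0,0],
  ],
)

```text
clock: 13.15
ee_pos: [0.5251, 0.0051, 0.1126]
tool_rot: [-1.948, 0.486, 1.95]
ft_force: [0.8, 0.3, -0.4]
grip_width: 0.0871
```

```bash
python3 -c "
from h import *
go([.526,.0045,.1155],-118)"
```

```text
t 13.15 pos [0.5251 0.0051 0.1126] yaw -118.0 xaxis [-1.4e-03 -3.0e-04 -1.0e+00] F [ 0.8  0.3 -0.4] w 0.0871
shift units [-0.06  0.   -0.02] turn units [ 0.01  0.02 -0.01]
```

move_arm(
  claw=1,
  steps=[
    [-0.05,0,-0.02,0,0,0],
    [0,0,0,0,0,0],
    [0,0,0,0,0,0],
    [0,0,0,0,0,0],
    [0,0,0,0,0,0],
    [0,0,0,0,0,0],
    [0,0,0,0,0,0],
    [0,0,0,0,0,0],
    [0,0,0,0,0,0],
    [0,0,0,0,0,0],
  ],
)

```text
clock: 14.15
ee_pos: [0.5271, 0.0048, 0.1169]
tool_rot: [-1.95, 0.484, 1.947]
ft_force: [-0.6, -0.2, 0.3]
grip_width: 0.0347
```

```bash
python3 -c "
from h import *
go([.526,.0045,.20],-118)"
```

```text
t 14.15 pos [0.5271 0.0048 0.1169] yaw -117.9 xaxis [ 2.e-03  5.e-04 -1.e+00] F [-0.6 -0.2  0.3] w 0.0347
shift units [-1.66  0.01  0.01] turn units [ 0.01 -0.02  0.02]
```

move_arm(
  steps=[
    [-0.1,0,0,0,0,0],
    [-0.1,0,0,0,0,0],
    [-0.15,0,0,0,0,0],
    [-0.2,0,0,0,0,0],
    [-0.3,0,0,0,0,0],
    [-0.5,0,0,0,0,0],
    [-0.4,0,0,0,0,0],
    [-0.2,0,0,0,0,0],
    [0,0,0,0,0,0],
  ],
)

```text
clock: 15.05
ee_pos: [0.5266, 0.0046, 0.2224]
tool_rot: [-1.951, 0.483, 1.945]
ft_force: [-0.3, -0.1, -0.8]
grip_width: 0.0346
```

```bash
python3 -c "
from h import *
go([.394,-.333,.2],-118)
b=snap('scene','s8')
zoom(b,280,110,370,200,6,'s8z')"
```

```text
t 15.05 pos [0.5266 0.0046 0.2224] yaw -118.0 xaxis [ 3.3e-03  9.0e-04 -1.0e+00] F [-0.3 -0.1 -0.8] w 0.0346
shift units [ 0.43  7.21 -0.82] turn units [ 0.01 -0.04  0.03]
```

View pics/s8z.png

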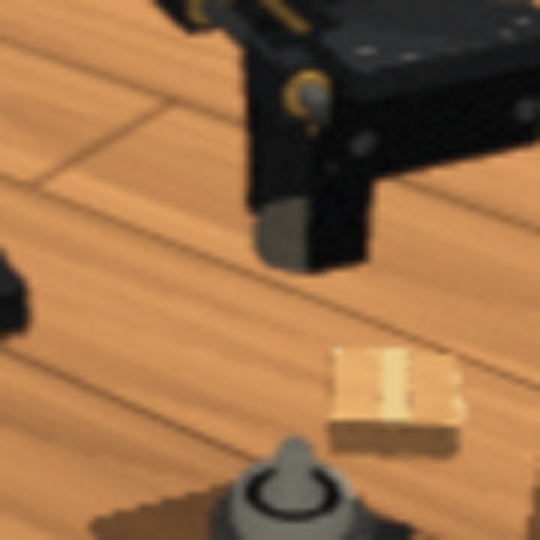

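move_arm(
  steps=[
    [0,0.5,-0.06,0,0,0],
    [0,0.7,-0.08,0,0,0],
    [0,0.8,-0.09,0,0,0],
    [0,0.8,-0.09,0,0,0],
    [0,0.8,-0.09,0,0,0],
    [0,0.8,-0.09,0,0,0],
    [0,0.8,-0.09,0,0,0],
    [0,0.8,-0.09,0,0,0],
    [0,0.5,-0.06,0,0,0],
    [0,0,0,0,0,0],
  ],
)

```text
clock: 16.1
ee_pos: [0.3961, -0.3081, 0.2094]
tool_rot: [-1.929, 0.481, 1.971]
ft_force: [-0.1, 0.7, -0.8]
grip_width: 0.0344
```

```bash
python3 -c "
from h import *
go([.394,-.333,.2],-118)"
```

```text
t 16.1 pos [ 0.3961 -0.3081  0.2094] yaw -117.8 xaxis [-0.0199  0.0066 -0.9998] F [-0.1  0.7 -0.8] w 0.0344
shift units [ 0.18  0.46 -0.2 ] turn units [ 0.05  0.3  -0.05]
```

move_arm(
  steps=[
    [0,0.35,-0.15,0.05,0.3,-0.05],
    [0,0,0,0,0,0],
    [0.2,0,0,0,0,0],
    [0.4,0,0,0,0,0],
    [0.5,0,0,0,0,0],
    [0.4,0,0,0,0,0],
    [0.2,0,0,0,0,0],
    [0.1,0,0,0,0,0],
    [0,0,0,0,0,0],
    [0,0,0,0,0,0],
  ],
)

```text
clock: 17.1
ee_pos: [0.3935, -0.3198, 0.1094]
tool_rot: [-1.94, 0.477, 1.959]
ft_force: [0.2, -0.4, -0.7]
grip_width: 0.0344
```

```bash
python3 -c "
from h import *
go([.394,-.333,.08],-118)
b=snap('scene','s9')
zoom(b,215,90,315,190,5,'s9z')"
```

```text
t 17.1 pos [ 0.3935 -0.3198  0.1094] yaw -117.7 xaxis [-0.0081  0.0063 -0.9999] F [ 0.2 -0.4 -0.7] w 0.0344
shift units [ 0.59  0.23 -0.14] turn units [0.07 0.14 0.03]
```

View pics/s9z.png

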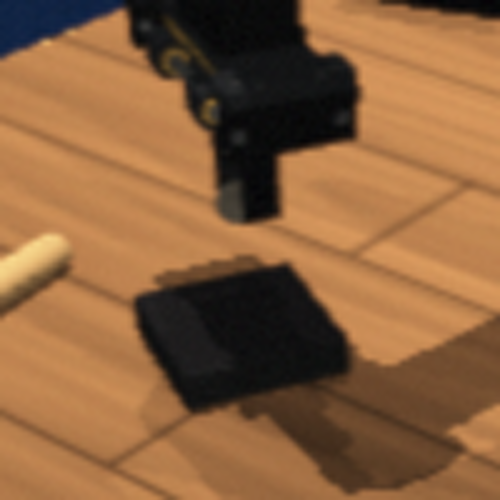

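move_arm(
  steps=[
    [0.2,0.23,-0.14,0.07,0.14,0.03],
    [0.3,0,0,0,0,0],
    [0.2,0,0,0,0,0],
    [0.1,0,0,0,0,0],
    [0,0,0,0,0,0],
    [0,0,0,0,0,0],
  ],
)

```text
clock: 17.75
ee_pos: [0.3982, -0.3354, 0.0731]
tool_rot: [-1.961, 0.489, 1.938]
ft_force: [-0.6, -0.2, -0.3]
grip_width: 0.035
```

```bash
python3 -c "
from h import *
go([.394,-.333,.045],-118)
b=snap('scene','s10')
zoom(b,215,90,315,190,5,'s10z')
b=snap('top','t10');zoom(b,400,220,500,320,5,'t10z')"
```

```text
t 17.75 pos [ 0.3982 -0.3354  0.0731] yaw -118.0 xaxis [ 0.0104 -0.0056 -0.9999] F [-0.6 -0.2 -0.3] w 0.035
shift units [ 0.56 -0.    0.1 ] turn units [ 0.01 -0.17 -0.  ]
```

View pics/s10z.png

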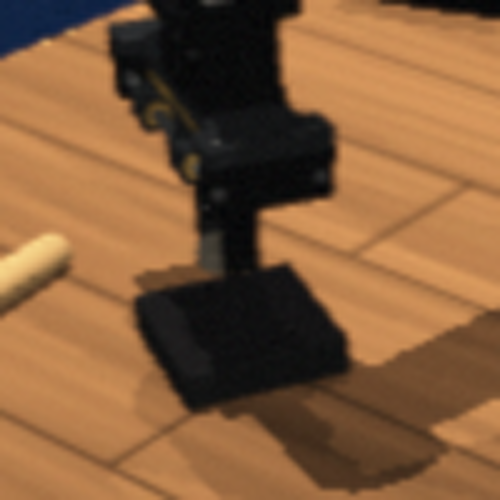

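View pics/t10z.png

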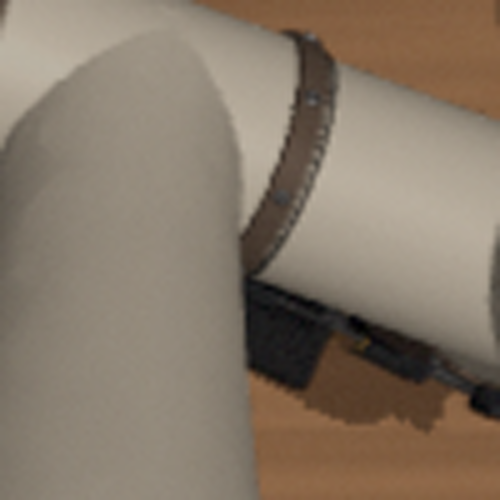

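```bash
python3 -c "
from h import *
for X in ([.398,-.335,.073],[.398,-.335,.068],[.398,-.335,.03],[.394,-.333,.03]): print(((proj('scene',X)-[215,90])*5+2).round(1))
b=cv2.imread('pics/s10.png');print()
"
```

```text
[230.1 249.8]
[230.8 257.2]
[235.5 312. ]
[242.4 310.4]
```

move_arm(
  steps=[
    [0.2,-0.1,0.04,0.01,-0.17,0],
    [0.2,0,0,0,0,0],
    [0.1,0,0,0,0,0],
    [0,0,0,0,0,0],
    [0,0,0,0,0,0],
  ],
)

```text
clock: 18.35
ee_pos: [0.3993, -0.3294, 0.0462]
tool_rot: [-1.948, 0.485, 1.949]
ft_force: [0.3, -0.0, -0.1]
grip_width: 0.0346
```

```bash
python3 -c "
from h import *
go([.398,-.330,.04],-118)
b=snap('scene','s11')
zoom(b,235,110,295,170,8,'s11z')"
```

```text
t 18.35 pos [ 0.3993 -0.3294  0.0462] yaw -118.0 xaxis [-4.e-04  2.e-04 -1.e+00] F [ 0.3 -0.  -0.1] w 0.0346
shift units [0.12 0.02 0.02] turn units [0.   0.01 0.  ]
```

View pics/s11z.png

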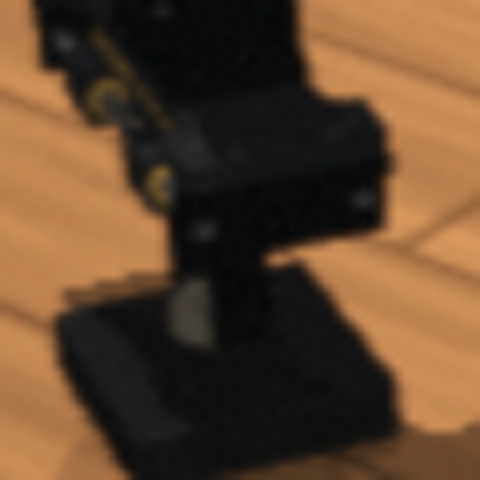

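```bash
python3 -c "
from h import *
print(onz('scene',263.4,154.5,.03)-onz('scene',262,153.4,.03))
"
```

```text
[0.0021486  0.00778477 0.        ]
```

move_arm(
  steps=[
    [0.06,-0.1,0.04,0,0,0],
    [0.06,0,0,0,0,0],
    [0,0,0,0,0,0],
    [0.02,0,0,0,0,0],
    [0,0,0,0,0,0],
  ],
)

```text
clock: 18.9
ee_pos: [0.4003, -0.3238, 0.0393]
tool_rot: [-1.95, 0.486, 1.947]
ft_force: [-0.3, 0.8, -0.7]
grip_width: 0.0348
```

```bash
python3 -c "
from h import *
go([.400,-.325,.035],-118)"
```

```text
t 18.9 pos [ 0.4003 -0.3238  0.0393] yaw -118.0 xaxis [ 1.1e-03 -4.0e-04 -1.0e+00] F [-0.3  0.8 -0.7] w 0.0348
shift units [ 0.09  0.02 -0.01] turn units [ 0.01 -0.02  0.  ]
```

move_arm(
  steps=[
    [0.04,0,0,0,0,0],
    [0.03,0,0,0,0,0],
    [0,0,0,0,0,0],
  ],
)

```text
clock: 19.2
ee_pos: [0.4005, -0.3239, 0.0357]
tool_rot: [-1.95, 0.486, 1.947]
ft_force: [0.1, 0.1, -1.4]
grip_width: 0.0348
```

move_arm(
  steps=[
    [0.03,0,0,0,0,0],
    [0.0,0,0,0,0,0],
  ],
)

```text
clock: 19.4
ee_pos: [0.4007, -0.3241, 0.0354]
tool_rot: [-1.951, 0.486, 1.947]
ft_force: [0.0, 0.7, 0.8]
grip_width: 0.0348
```

move_arm(
  steps=[
    [0.03,0,0,0,0,0],
    [0.0,0,0,0,0,0],
  ],
)

```text
clock: 19.6
ee_pos: [0.4008, -0.3242, 0.0355]
tool_rot: [-1.952, 0.486, 1.948]
ft_force: [-0.1, 0.7, 1.3]
grip_width: 0.0342
```

move_arm(
  claw=-0.4,
  steps=[
    [0,0,0,0,0,0],
    [0,0,0,0,0,0],
    [0,0,0,0,0,0],
    [0,0,0,0,0,0],
    [0,0,0,0,0,0],
  ],
)

```text
clock: 20.1
ee_pos: [0.4012, -0.3245, 0.0349]
tool_rot: [-1.953, 0.486, 1.947]
ft_force: [-0.2, 0.4, -0.1]
grip_width: 0.0595
```

move_arm(
  steps=[
    [-0.1,0,0,0,0,0],
    [-0.2,0,0,0,0,0],
    [-0.4,0,0,0,0,0],
    [-0.6,0,0,0,0,0],
    [-0.7,0,0,0,0,0],
    [-0.6,0,0,0,0,0],
    [-0.4,-0.2,0,0,0,0],
    [-0.2,-0.4,0,0,0,0],
    [0,-0.4,0,0,0,0],
    [0,-0.2,0,0,0,0],
  ],
)

```text
clock: 21.1
ee_pos: [0.4292, -0.271, 0.2093]
tool_rot: [-1.959, 0.49, 1.938]
ft_force: [-0.1, 0.2, -1.5]
grip_width: 0.0609
```

```bash
python3 -c "
from h import *
go([.526,.0045,.17],-118)
b=snap('scene','s12')
zoom(b,235,120,295,180,8,'s12z')"
```

```text
t 21.1 pos [ 0.4292 -0.271   0.2093] yaw -118.1 xaxis [ 0.0095 -0.0047 -0.9999] F [-0.1  0.2 -1.5] w 0.0609
shift units [ 0.78 -5.77  0.89] turn units [-0.02 -0.15  0.  ]
```

View pics/s12z.png

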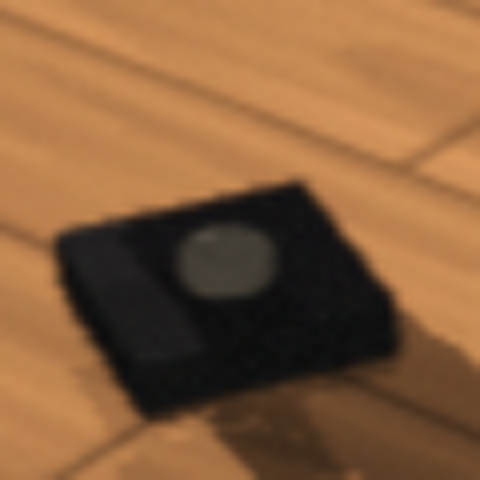

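move_arm(
  claw=-1,
  steps=[
    [0,-0.5,0.08,0,-0.15,0],
    [0,-0.7,0.1,0,0,0],
    [0,-0.8,0.12,0,0,0],
    [0,-0.8,0.13,0,0,0],
    [0,-0.8,0.13,0,0,0],
    [0,-0.8,0.13,0,0,0],
    [0,-0.6,0.1,0,0,0],
    [0,-0.3,0.05,0,0,0],
    [0,-0.05,0,0,0,0],
    [0,0,0,0,0,0],
  ],
)

```text
clock: 22.15
ee_pos: [0.519, -0.0091, 0.2084]
tool_rot: [-1.943, 0.493, 1.952]
ft_force: [0.2, -0.1, 0.4]
grip_width: 0.0872
```

```bash
python3 -c "
from h import *
go([.527,.0045,.16],-118)"
```

```text
t 22.15 pos [ 0.519  -0.0091  0.2084] yaw -118.2 xaxis [-0.0056 -0.0023 -1.    ] F [ 0.2 -0.1  0.4] w 0.0872
shift units [ 0.97 -0.32 -0.02] turn units [-0.05  0.06 -0.07]
```

move_arm(
  steps=[
    [0.1,-0.32,-0.02,-0.05,0.06,-0.07],
    [0.3,0,0,0,0,0],
    [0.3,0,0,0,0,0],
    [0.2,0,0,0,0,0],
    [0,0,0,0,0,0],
    [0,0,0,0,0,0],
  ],
)

```text
clock: 22.75
ee_pos: [0.5281, 0.0012, 0.1613]
tool_rot: [-1.945, 0.492, 1.942]
ft_force: [0.9, 0.3, 0.2]
grip_width: 0.0869
```

```bash
python3 -c "
from h import *
go([.527,.0045,.102],-118)"
```

```text
t 22.75 pos [0.5281 0.0012 0.1613] yaw -118.4 xaxis [ 0.0016  0.     -1.    ] F [0.9 0.3 0.2] w 0.0869
shift units [ 1.19 -0.05  0.05] turn units [-0.1  -0.02  0.01]
```

move_arm(
  steps=[
    [0.2,-0.05,0.05,-0.1,0,0],
    [0.25,0,0,0,0,0],
    [0.25,0,0,0,0,0],
    [0.2,0,0,0,0,0],
    [0.1,0,0,0,0,0],
    [0.05,0,0,0,0,0],
    [0,0,0,0,0,0],
    [0,0,0,0,0,0],
  ],
)

```text
clock: 23.55
ee_pos: [0.5293, 0.0056, 0.1082]
tool_rot: [-1.955, 0.481, 1.94]
ft_force: [0.7, 0.1, 0.5]
grip_width: 0.0866
```

```bash
python3 -c "
from h import *
go([.527,.0045,.102],-118)"
```

```text
t 23.55 pos [0.5293 0.0056 0.1082] yaw -117.9 xaxis [ 0.0084  0.0017 -1.    ] F [0.7 0.1 0.5] w 0.0866
shift units [0.12 0.04 0.03] turn units [ 0.01 -0.09  0.08]
```

move_arm(
  steps=[
    [0.08,0.04,0.03,0.01,-0.09,0.08],
    [0.05,0,0,0,0,0],
    [0,0,0,0,0,0],
    [0,0,0,0,0,0],
  ],
)

```text
clock: 23.95
ee_pos: [0.5277, 0.0046, 0.1022]
tool_rot: [-1.95, 0.485, 1.946]
ft_force: [0.4, 0.0, -0.4]
grip_width: 0.0869
```

```bash
python3 -c "
from h import *
go([.527,.0045,.102],-118)"
```

```text
t 23.95 pos [0.5277 0.0046 0.1022] yaw -118.0 xaxis [ 1.9e-03  1.0e-04 -1.0e+00] F [ 0.4  0.  -0.4] w 0.0869
shift units [0.   0.01 0.01] turn units [ 0.   -0.02  0.01]
```

move_arm(
  claw=1,
  steps=[
    [0,0,0,0,0,0],
    [0,0,0,0,0,0],
    [0,0,0,0,0,0],
    [0,0,0,0,0,0],
    [0,0,0,0,0,0],
    [0,0,0,0,0,0],
    [0,0,0,0,0,0],
    [0,0,0,0,0,0],
    [0,0,0,0,0,0],
  ],
)

```text
clock: 24.85
ee_pos: [0.5279, 0.0046, 0.1026]
tool_rot: [-1.951, 0.484, 1.946]
ft_force: [0.2, -0.5, -0.1]
grip_width: 0.046
```

```bash
python3 -c "
from h import *
go([.637,-.208,.21],-118)
b=snap('scene','s13')
zoom(b,290,140,370,220,6,'s13z')"
```

```text
t 24.85 pos [0.5279 0.0046 0.1026] yaw -118.0 xaxis [ 2.8e-03  3.0e-04 -1.0e+00] F [ 0.2 -0.5 -0.1] w 0.046
shift units [-2.14  2.73 -3.93] turn units [ 0.01 -0.03  0.02]
```

View pics/s13z.png

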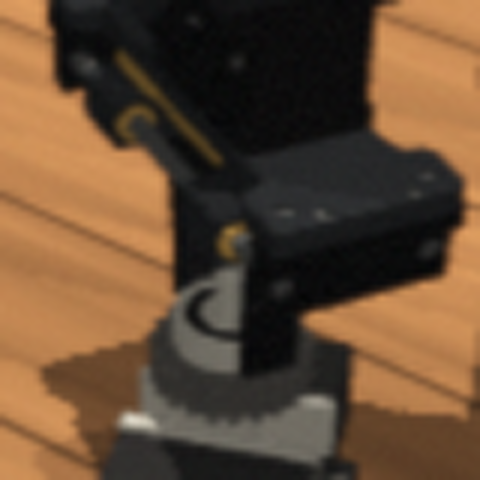

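move_arm(
  steps=[
    [-0.1,0,0,0,0,0],
    [-0.1,0,0,0,0,0],
    [-0.15,0,0,0,0,0],
    [-0.2,0,0,0,0,0],
    [-0.3,0,0,0,0,0],
    [-0.5,0,0,0,0,0],
    [-0.5,0,0,0,0,0],
    [-0.3,0,0,0,0,0],
    [-0.1,0,0,0,0,0],
    [0,0,0,0,0,0],
  ],
)

```text
clock: 25.9
ee_pos: [0.5271, 0.0044, 0.2244]
tool_rot: [-1.952, 0.483, 1.943]
ft_force: [0.4, 0.9, -1.1]
grip_width: 0.0463
```

```bash
python3 -c "
from h import *
go([.637,-.208,.21],-118)
b=snap('scene','s14')
zoom(b,280,110,370,200,6,'s14z')"
```

```text
t 25.9 pos [0.5271 0.0044 0.2244] yaw -118.0 xaxis [ 0.0046  0.0012 -1.    ] F [ 0.4  0.9 -1.1] w 0.0463
shift units [ 0.29  2.72 -3.93] turn units [-0.   -0.05  0.05]
```

View pics/s14z.png

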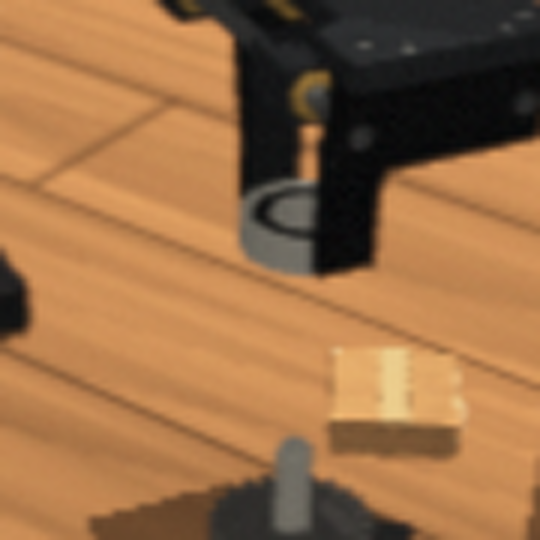

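move_arm(
  steps=[
    [0,0.25,-0.36,0,0,0],
    [0,0.35,-0.5,0,0,0],
    [0,0.42,-0.6,0,0,0],
    [0,0.42,-0.6,0,0,0],
    [0,0.42,-0.6,0,0,0],
    [0,0.42,-0.6,0,0,0],
    [0,0.35,-0.5,0,0,0],
    [0,0.15,-0.2,0,0,0],
    [0,0,0,0,0,0],
    [0,0,0,0,0,0],
  ],
)

```text
clock: 26.95
ee_pos: [0.6344, -0.2173, 0.2087]
tool_rot: [-1.928, 0.484, 1.971]
ft_force: [-0.0, 0.1, -1.6]
grip_width: 0.0463
```

```bash
python3 -c "
from h import *
go([.637,-.208,.06],-118)"
```

```text
t 26.95 pos [ 0.6344 -0.2173  0.2087] yaw -117.9 xaxis [-0.0209  0.0053 -0.9998] F [-0.   0.1 -1.6] w 0.0463
shift units [ 2.97 -0.2  -0.02] turn units [ 0.03  0.3  -0.07]
```

move_arm(
  steps=[
    [0,-0.2,-0.02,0.03,0.3,-0.07],
    [0,0,0,0,0,0],
    [0.3,0,0,0,0,0],
    [0.5,0,0,0,0,0],
    [0.6,0,0,0,0,0],
    [0.5,0,0,0,0,0],
    [0.4,0,0,0,0,0],
    [0.2,0,0,0,0,0],
    [0,0,0,0,0,0],
    [0,0,0,0,0,0],
  ],
)

```text
clock: 27.95
ee_pos: [0.6421, -0.1964, 0.0876]
tool_rot: [-1.97, 0.47, 1.944]
ft_force: [0.5, -0.7, -0.5]
grip_width: 0.0464
```

```bash
python3 -c "
from h import *
go([.637,-.208,.03],-118)"
```

```text
t 27.95 pos [ 0.6421 -0.1964  0.0876] yaw -117.1 xaxis [ 0.0132 -0.0015 -0.9999] F [ 0.5 -0.7 -0.5] w 0.0464
shift units [ 1.15  0.26 -0.  ] turn units [ 0.23 -0.18  0.07]
```

move_arm(
  steps=[
    [0.2,0.25,0,0.2,-0.18,0.07],
    [0.3,0,0,0,0,0],
    [0.3,0,0,0,0,0],
    [0.2,0,0,0,0,0],
    [0.05,0,0,0,0,0],
    [0,0,0,0,0,0],
    [0,0,0,0,0,0],
  ],
)

```text
clock: 28.65
ee_pos: [0.6382, -0.2098, 0.0347]
tool_rot: [-1.953, 0.486, 1.942]
ft_force: [0.1, -0.2, -0.2]
grip_width: 0.0459
```

```bash
python3 -c "
from h import *
go([.637,-.208,.03],-118)
b=snap('scene','s15')
zoom(b,190,160,290,260,5,'s15z')"
```

```text
t 28.65 pos [ 0.6382 -0.2098  0.0347] yaw -118.0 xaxis [ 0.0056 -0.001  -1.    ] F [ 0.1 -0.2 -0.2] w 0.0459
shift units [ 0.09 -0.02  0.04] turn units [-0.01 -0.08  0.02]
```

View pics/s15z.png

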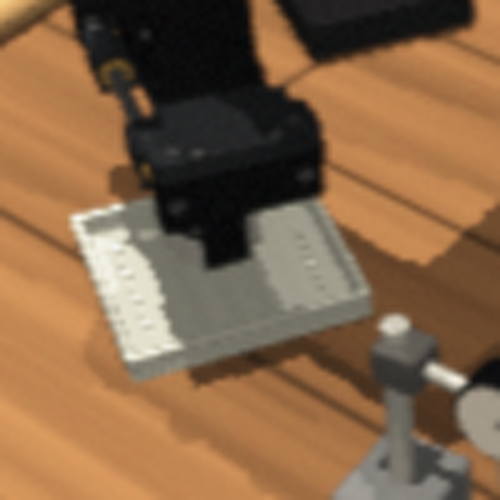

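move_arm(
  steps=[
    [0.2,-0.07,0.03,0,-0.08,0.02],
    [0.15,0,0,0,0,0],
    [0.1,0,0,0,0,0],
    [0,0,0,0,0,0],
    [0,0,0,0,0,0],
  ],
)

```text
clock: 29.2
ee_pos: [0.6396, -0.2054, 0.0114]
tool_rot: [-1.95, 0.485, 1.946]
ft_force: [-0.0, 0.3, -0.2]
grip_width: 0.0455
```

```bash
python3 -c "
from h import *
go([.638,-.206,.008],-118)"
```

```text
t 29.2 pos [ 0.6396 -0.2054  0.0114] yaw -118.0 xaxis [ 1.8e-03  2.0e-04 -1.0e+00] F [-0.   0.3 -0.2] w 0.0455
shift units [0.07 0.03 0.02] turn units [ 0.   -0.02  0.02]
```

move_arm(
  steps=[
    [0.03,0,0,0,0,0],
    [0.03,0,0,0,0,0],
    [0,0,0,0,0,0],
  ],
)

```text
clock: 29.5
ee_pos: [0.6399, -0.2055, 0.0086]
tool_rot: [-1.951, 0.485, 1.946]
ft_force: [0.0, 0.7, -0.1]
grip_width: 0.046
```

move_arm(
  steps=[
    [0.03,0,0,0,0,0],
    [0.0,0,0,0,0,0],
  ],
)

```text
clock: 29.7
ee_pos: [0.6403, -0.2056, 0.0081]
tool_rot: [-1.952, 0.485, 1.945]
ft_force: [-0.0, -0.2, 0.1]
grip_width: 0.0462
```

move_arm(
  steps=[
    [0.03,0,0,0,0,0],
    [0.0,0,0,0,0,0],
  ],
)

```text
clock: 29.9
ee_pos: [0.6406, -0.2057, 0.0081]
tool_rot: [-1.953, 0.485, 1.944]
ft_force: [-0.7, -0.7, -0.7]
grip_width: 0.0461
```

move_arm(
  claw=-0.5,
  steps=[
    [0.01,0,0,0,0,0],
    [0,0,0,0,0,0],
    [0,0,0,0,0,0],
    [0,0,0,0,0,0],
    [0,0,0,0,0,0],
  ],
)

```text
clock: 30.4
ee_pos: [0.6411, -0.2059, 0.007]
tool_rot: [-1.954, 0.484, 1.943]
ft_force: [0.3, -0.6, 0.3]
grip_width: 0.0649
```

move_arm(
  steps=[
    [-0.1,0,0,0,0,0],
    [-0.2,0,0,0,0,0],
    [-0.4,0,0,0,0,0],
    [-0.6,0,0,0,0,0],
    [-0.7,0,0,0,0,0],
    [-0.6,0,0,0,0,0],
    [-0.5,-0.1,0.1,0,0,0],
    [-0.3,-0.2,0.3,0,0,0],
    [0,-0.2,0.3,0,0,0],
    [0,-0.1,0.1,0,0,0],
  ],
)

```text
clock: 31.4
ee_pos: [0.6184, -0.1602, 0.1897]
tool_rot: [-1.958, 0.486, 1.936]
ft_force: [0.1, 0.1, 0.2]
grip_width: 0.0655
```

```bash
python3 -c "
from h import *
go([.527,.0045,.17],-118)
b=snap('scene','s16')
zoom(b,190,170,270,250,6,'s16z')"
```

```text
t 31.4 pos [ 0.6184 -0.1602  0.1897] yaw -118.1 xaxis [ 0.011  -0.0017 -0.9999] F [0.1 0.1 0.2] w 0.0655
shift units [ 0.37 -2.04  3.17] turn units [-0.02 -0.15  0.05]
```

View pics/s16z.png

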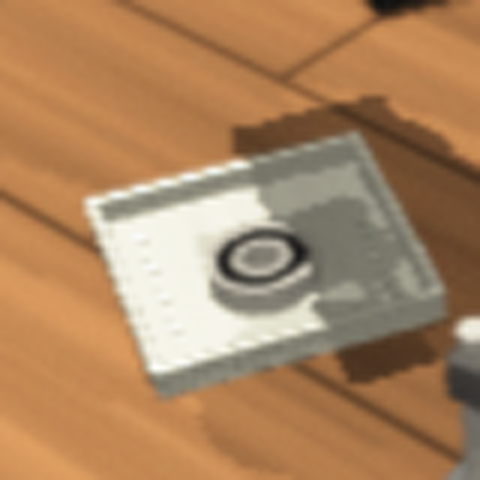

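move_arm(
  claw=-1,
  steps=[
    [0,-0.2,0.3,0,-0.15,0.05],
    [0,-0.3,0.5,0,0,0],
    [0,-0.4,0.6,0,0,0],
    [0,-0.4,0.6,0,0,0],
    [0,-0.3,0.5,0,0,0],
    [0,-0.2,0.35,0,0,0],
    [0,-0.1,0.15,0,0,0],
    [0,0,0,0,0,0],
    [0,0,0,0,0,0],
  ],
)

```text
clock: 32.35
ee_pos: [0.5218, 0.002, 0.1801]
tool_rot: [-1.932, 0.495, 1.97]
ft_force: [0.9, -0.7, -0.3]
grip_width: 0.0872
```

```bash
python3 -c "
from h import *
go([.527,.0045,.16],-118)"
```

```text
t 32.35 pos [0.5218 0.002  0.1801] yaw -118.0 xaxis [-0.0204 -0.003  -0.9998] F [ 0.9 -0.7 -0.3] w 0.0872
shift units [ 0.4  -0.1  -0.07] turn units [-0.01  0.24 -0.17]
```

move_arm(
  steps=[
    [0,-0.1,-0.07,0,0.24,-0.17],
    [0,0,0,0,0,0],
    [0,0,0,0,0,0],
    [0.1,0,0,0,0,0],
    [0.15,0,0,0,0,0],
    [0.1,0,0,0,0,0],
    [0,0,0,0,0,0],
    [0,0,0,0,0,0],
  ],
)

```text
clock: 33.15
ee_pos: [0.5287, 0.0021, 0.1593]
tool_rot: [-1.945, 0.492, 1.946]
ft_force: [-0.5, 1.0, 0.2]
grip_width: 0.0872
```

```bash
python3 -c "
from h import *
go([.527,.0045,.11],-118)"
```

```text
t 33.15 pos [0.5287 0.0021 0.1593] yaw -118.3 xaxis [-8.0e-04 -1.3e-03 -1.0e+00] F [-0.5  1.   0.2] w 0.0872
shift units [ 0.99 -0.03  0.05] turn units [-0.08  0.   -0.02]
```

move_arm(
  steps=[
    [0.2,-0.03,0.05,-0.08,0,0],
    [0.25,0,0,0,0,0],
    [0.25,0,0,0,0,0],
    [0.2,0,0,0,0,0],
    [0.1,0,0,0,0,0],
    [0,0,0,0,0,0],
    [0,0,0,0,0,0],
  ],
)

```text
clock: 33.85
ee_pos: [0.5271, 0.0055, 0.106]
tool_rot: [-1.95, 0.485, 1.949]
ft_force: [-0.0, -0.2, 0.0]
grip_width: 0.0869
```

```bash
python3 -c "
from h import *
go([.527,.0045,.07],-118)
b=snap('scene','s17')
zoom(b,280,130,380,230,5,'s17z')"
```

```text
t 33.85 pos [0.5271 0.0055 0.106 ] yaw -117.9 xaxis [ 2.e-04 -8.e-04 -1.e+00] F [-0.  -0.2  0. ] w 0.0869
shift units [ 0.72  0.02 -0.01] turn units [ 0.03 -0.01 -0.01]
```

View pics/s17z.png

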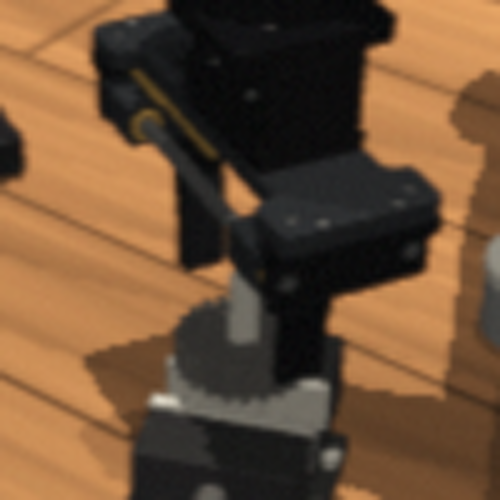

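move_arm(
  steps=[
    [0.15,0.02,-0.01,0.03,0,0],
    [0.2,0,0,0,0,0],
    [0.15,0,0,0,0,0],
    [0.1,0,0,0,0,0],
    [0.05,0,0,0,0,0],
    [0,0,0,0,0,0],
    [0,0,0,0,0,0],
  ],
)

```text
clock: 34.6
ee_pos: [0.5276, 0.0043, 0.0713]
tool_rot: [-1.95, 0.486, 1.946]
ft_force: [-1.3, 0.1, 0.4]
grip_width: 0.0871
```

```bash
python3 -c "
from h import *
go([.527,.0045,.0695],-118)"
```

```text
t 34.6 pos [0.5276 0.0043 0.0713] yaw -118.0 xaxis [ 1.8e-03 -4.0e-04 -1.0e+00] F [-1.3  0.1  0.4] w 0.0871
shift units [0.04 0.   0.01] turn units [-0.01 -0.03  0.01]
```

move_arm(
  claw=1,
  steps=[
    [0,0,0,0,-0.03,0],
    [0,0,0,0,0,0],
    [0,0,0,0,0,0],
    [0,0,0,0,0,0],
    [0,0,0,0,0,0],
    [0,0,0,0,0,0],
    [0,0,0,0,0,0],
  ],
)

```text
clock: 35.3
ee_pos: [0.5285, 0.0046, 0.0721]
tool_rot: [-1.949, 0.484, 1.945]
ft_force: [0.3, -0.8, -0.6]
grip_width: 0.0642
```

```bash
python3 -c "
from h import *
go([.527,.0045,.2],-118)"
```

```text
t 35.3 pos [0.5285 0.0046 0.0721] yaw -118.0 xaxis [ 0.0023  0.0014 -1.    ] F [ 0.3 -0.8 -0.6] w 0.0642
shift units [-2.56  0.01  0.02] turn units [-0.01 -0.02  0.03]
```

move_arm(
  steps=[
    [-0.1,0,0,0,0,0],
    [-0.1,0,0,0,0,0],
    [-0.15,0,0,0,0,0],
    [-0.2,0,0,0,0,0],
    [-0.2,0,0,0,0,0],
    [-0.2,0,0,0,0,0],
    [0,0,0,0,0,0],
  ],
)

```text
clock: 36.0
ee_pos: [0.5272, 0.0043, 0.1226]
tool_rot: [-1.946, 0.486, 1.948]
ft_force: [-0.0, 0.6, -3.6]
grip_width: 0.0637
```

```bash
python3 -c "
from h import *
go([.527,.0045,.2],-118)
b=snap('scene','s18')
zoom(b,280,110,380,210,5,'s18z')"
```

```text
t 36.0 pos [0.5272 0.0043 0.1226] yaw -118.1 xaxis [-5.0e-04  1.4e-03 -1.0e+00] F [-0.   0.6 -3.6] w 0.0637
shift units [-1.55 -0.    0.01] turn units [-0.02  0.02  0.01]
```

View pics/s18z.png

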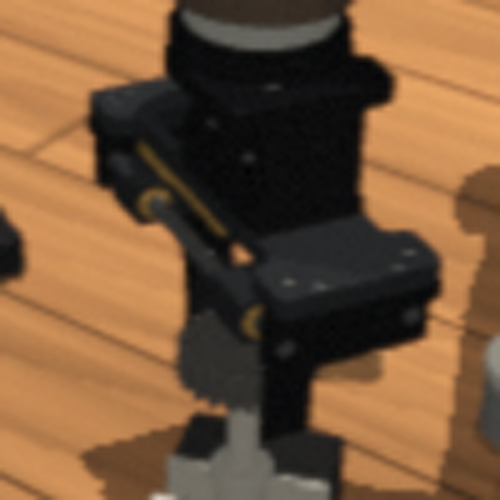

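Gear is held at -3.6 N (its weight), level, near the shaft end. I lift it clear.

move_arm(
  steps=[
    [-0.15,0,0,0,0,0],
    [-0.2,0,0,0,0,0],
    [-0.3,0,0,0,0,0],
    [-0.4,0,0,0,0,0],
    [-0.4,0,0,0,0,0],
    [-0.3,0,0,0,0,0],
    [-0.1,0,0,0,0,0],
    [0,0,0,0,0,0],
  ],
)

```text
clock: 36.85
ee_pos: [0.5238, 0.0037, 0.2189]
tool_rot: [-1.938, 0.49, 1.956]
ft_force: [-0.2, -0.4, -4.5]
grip_width: 0.0641
```

```bash
python3 -c "
from h import *
go([.407,.289,.2],-118)"
```

```text
t 36.85 pos [0.5238 0.0037 0.2189] yaw -118.2 xaxis [-9.e-03  7.e-04 -1.e+00] F [-0.2 -0.4 -4.5] w 0.0641
shift units [ 0.4  -3.93  4.75] turn units [-0.04  0.12 -0.05]
```

move_arm(
  steps=[
    [0,-0.2,0.25,-0.04,0.12,-0.05],
    [0,-0.4,0.48,0,0,0],
    [0,-0.5,0.6,0,0,0],
    [0,-0.5,0.6,0,0,0],
    [0,-0.5,0.6,0,0,0],
    [0,-0.5,0.6,0,0,0],
    [0,-0.5,0.6,0,0,0],
    [0,-0.4,0.5,0,0,0],
    [0,-0.2,0.25,0,0,0],
    [0,0,0,0,0,0],
  ],
)

```text
clock: 37.85
ee_pos: [0.4041, 0.2792, 0.2093]
tool_rot: [-1.937, 0.504, 1.963]
ft_force: [0.4, 0.4, -4.4]
grip_width: 0.0644
```

```bash
python3 -c "
from h import *
go([.407,.289,.2],-118)"
```

```text
t 37.85 pos [0.4041 0.2792 0.2093] yaw -118.3 xaxis [-0.0154 -0.0091 -0.9998] F [ 0.4  0.4 -4.4] w 0.0644
shift units [ 0.18 -0.2   0.04] turn units [-0.07  0.13 -0.22]
```

The gear is gripped with the tips 8 mm below its underside, so the fingers would hit the block before the gear rests. Releasing it there would be a drop. I'll take it back to the shaft, set it on the shoulder again and grip it higher.

move_arm(
  steps=[
    [0,0.2,-0.25,-0.07,0.13,-0.22],
    [0,0.4,-0.48,0,0,0],
    [0,0.5,-0.6,0,0,0],
    [0,0.5,-0.6,0,0,0],
    [0,0.5,-0.6,0,0,0],
    [0,0.5,-0.6,0,0,0],
    [0,0.4,-0.5,0,0,0],
    [0,0.3,-0.4,0,0,0],
    [0,0.1,-0.1,0,0,0],
    [0,0,0,0,0,0],
  ],
)

```text
clock: 38.85
ee_pos: [0.5045, 0.0078, 0.2042]
tool_rot: [-1.94, 0.502, 1.954]
ft_force: [-0.1, 0.0, -3.7]
grip_width: 0.064
```

```bash
python3 -c "
from h import *
go([.5275,.0045,.18],-118)"
```

```text
t 38.85 pos [0.5045 0.0078 0.2042] yaw -118.4 xaxis [-0.0089 -0.007  -0.9999] F [-0.1  0.  -3.7] w 0.064
shift units [ 0.48 -0.17 -0.44] turn units [-0.11  0.06 -0.15]
```

move_arm(
  steps=[
    [0,-0.09,-0.2,-0.1,0.06,-0.14],
    [0,-0.08,-0.2,0,0,0],
    [0,0,0,0,0,0],
    [0.15,0,0,0,0,0],
    [0.2,0,0,0,0,0],
    [0.1,0,0,0,0,0],
    [0,0,0,0,0,0],
    [0,0,0,0,0,0],
  ],
)

```text
clock: 39.65
ee_pos: [0.5259, 0.0081, 0.1781]
tool_rot: [-1.948, 0.483, 1.954]
ft_force: [0.3, -0.7, -3.7]
grip_width: 0.0641
```

```bash
python3 -c "
from h import *
go([.5275,.0045,.15],-118)"
```

```text
t 39.65 pos [0.5259 0.0081 0.1781] yaw -117.8 xaxis [-3.1e-03  2.0e-04 -1.0e+00] F [ 0.3 -0.7 -3.7] w 0.0641
shift units [ 0.56  0.05 -0.06] turn units [ 0.06  0.04 -0.02]
```

move_arm(
  steps=[
    [0.2,0.05,-0.06,0.06,0.04,-0.02],
    [0.2,0,0,0,0,0],
    [0.1,0,0,0,0,0],
    [0,0,0,0,0,0],
    [0,0,0,0,0,0],
    [0,0,0,0,0,0],
  ],
)

```text
clock: 40.25
ee_pos: [0.5275, 0.004, 0.1509]
tool_rot: [-1.949, 0.486, 1.948]
ft_force: [0.0, 0.0, -3.6]
grip_width: 0.0639
```

```bash
python3 -c "
from h import *
go([.5275,.0044,.135],-118)"
```

```text
t 40.25 pos [0.5275 0.004  0.1509] yaw -118.0 xaxis [ 4.e-04 -1.e-04 -1.e+00] F [ 0.   0.  -3.6] w 0.0639
shift units [ 0.32 -0.01  0.  ] turn units [-0.   -0.01  0.  ]
```

Nearly exact. Lower to just above the shaft end, then onto it gently.

move_arm(
  steps=[
    [0.1,0,0,0,0,0],
    [0.15,0,0,0,0,0],
    [0.1,0,0,0,0,0],
    [0,0,0,0,0,0],
    [0,0,0,0,0,0],
  ],
)

```text
clock: 40.75
ee_pos: [0.5279, 0.0041, 0.1324]
tool_rot: [-1.95, 0.485, 1.946]
ft_force: [0.4, 0.3, -3.4]
grip_width: 0.0641
```

```bash
python3 -c "
from h import *
go([.5275,.0044,.115],-118)
b=snap('scene','s19')
zoom(b,290,140,370,220,6,'s19z')"
```

```text
t 40.75 pos [0.5279 0.0041 0.1324] yaw -118.0 xaxis [ 1.6e-03  2.0e-04 -1.0e+00] F [ 0.4  0.3 -3.4] w 0.0641
shift units [ 0.35 -0.    0.01] turn units [-0.   -0.02  0.01]
```

View pics/s19z.png

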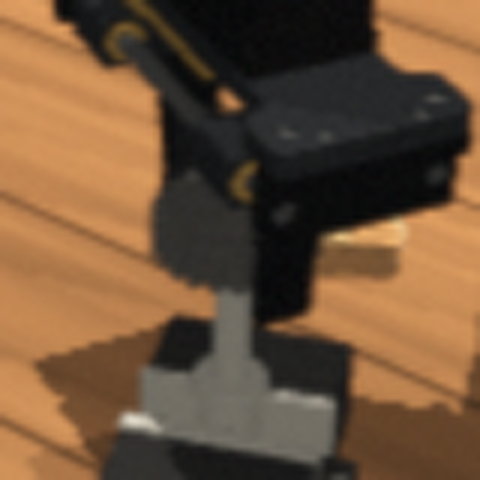

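move_arm(
  steps=[
    [0.06,0,0.01,0,-0.02,0],
    [0.06,0,0,0,0,0],
    [0.05,0,0,0,0,0],
    [0.05,0,0,0,0,0],
    [0,0,0,0,0,0],
  ],
)

```text
clock: 41.3
ee_pos: [0.5277, 0.0045, 0.1209]
tool_rot: [-1.949, 0.484, 1.947]
ft_force: [-0.7, -0.1, -3.0]
grip_width: 0.064
```

```bash
python3 -c "
from h import *
go([.5275,.0044,.105],-118)"
```

```text
t 41.3 pos [0.5277 0.0045 0.1209] yaw -118.0 xaxis [ 0.0012  0.0012 -1.    ] F [-0.7 -0.1 -3. ] w 0.064
shift units [0.32 0.   0.  ] turn units [-0.   -0.01  0.02]
```

move_arm(
  steps=[
    [0.06,0,0,0,0,0.02],
    [0.08,0,0,0,0,0],
    [0.08,0,0,0,0,0],
    [0.08,0,0,0,0,0],
    [0,0,0,0,0,0],
  ],
)

```text
clock: 41.8
ee_pos: [0.5277, 0.0045, 0.1045]
tool_rot: [-1.949, 0.486, 1.948]
ft_force: [0.7, 0.8, -4.0]
grip_width: 0.0639
```

```bash
python3 -c "
from h import *
go([.5275,.0044,.0735],-118)"
```

```text
t 41.8 pos [0.5277 0.0045 0.1045] yaw -118.0 xaxis [ 4.e-04 -2.e-04 -1.e+00] F [ 0.7  0.8 -4. ] w 0.0639
shift units [0.62 0.   0.  ] turn units [-0.   -0.01 -0.  ]
```

move_arm(
  steps=[
    [0.1,0,0,0,0,0],
    [0.12,0,0,0,0,0],
    [0.12,0,0,0,0,0],
    [0.12,0,0,0,0,0],
    [0.08,0,0,0,0,0],
    [0,0,0,0,0,0],
  ],
)

```text
clock: 42.4
ee_pos: [0.5278, 0.0044, 0.0747]
tool_rot: [-1.949, 0.486, 1.948]
ft_force: [-0.1, 0.6, -3.7]
grip_width: 0.0644
```

move_arm(
  steps=[
    [0.04,0,0,0,0,0],
    [0,0,0,0,0,0],
  ],
)

```text
clock: 42.6
ee_pos: [0.528, 0.0045, 0.0726]
tool_rot: [-1.949, 0.486, 1.948]
ft_force: [-0.0, -0.2, -4.5]
grip_width: 0.0641
```

move_arm(
  steps=[
    [0.03,0,0,0,0,0],
    [0,0,0,0,0,0],
  ],
)

```text
clock: 42.8
ee_pos: [0.5285, 0.0045, 0.0723]
tool_rot: [-1.95, 0.485, 1.947]
ft_force: [-0.4, -0.4, -2.5]
grip_width: 0.0639
```

move_arm(
  claw=-1,
  steps=[
    [0,0,0,0,0,0],
    [0,0,0,0,0,0],
    [0,0,0,0,0,0],
    [0,0,0,0,0,0],
    [-0.1,0,0,0,0,0],
    [-0.12,0,0,0,0,0],
    [-0.02,0,0,0,0,0],
    [0,0,0,0,0,0],
    [0,0,0,0,0,0],
  ],
)

```text
clock: 43.7
ee_pos: [0.5319, 0.0051, 0.0885]
tool_rot: [-1.958, 0.48, 1.939]
ft_force: [-0.6, 0.0, 0.6]
grip_width: 0.0866
```

```bash
python3 -c "
from h import *
go([.5275,.0044,.085],-118)"
```

```text
t 43.7 pos [0.5319 0.0051 0.0885] yaw -117.9 xaxis [ 1.040e-02  7.000e-04 -9.999e-01] F [-0.6  0.   0.6] w 0.0866
shift units [0.07 0.05 0.07] turn units [ 0.03 -0.13  0.08]
```

move_arm(
  steps=[
    [0.07,0.05,0.07,0.03,-0.13,0.08],
    [0,0,0,0,0,0],
    [0,0,0,0,0,0],
  ],
)

```text
clock: 44.0
ee_pos: [0.5269, 0.0044, 0.0842]
tool_rot: [-1.946, 0.487, 1.95]
ft_force: [0.6, 0.2, 0.3]
grip_width: 0.0869
```

```bash
python3 -c "
from h import *
go([.5275,.0044,.085],-118)"
```

```text
t 44.0 pos [0.5269 0.0044 0.0842] yaw -118.0 xaxis [-2.1e-03 -2.0e-04 -1.0e+00] F [0.6 0.2 0.3] w 0.0869
shift units [-0.02 -0.01 -0.01] turn units [-0.    0.03 -0.02]
```

move_arm(
  claw=1,
  steps=[
    [0,0,0,0,0,0],
    [0,0,0,0,0,0],
    [0,0,0,0,0,0],
    [0,0,0,0,0,0],
    [0,0,0,0,0,0],
    [0,0,0,0,0,0],
    [0,0,0,0,0,0],
  ],
)

```text
clock: 44.7
ee_pos: [0.527, 0.0044, 0.084]
tool_rot: [-1.946, 0.487, 1.951]
ft_force: [0.2, 0.2, -1.3]
grip_width: 0.0638
```

```bash
python3 -c "
from h import *
go([.5275,.0044,.085],-118)
b=snap('scene','s20')
zoom(b,290,140,370,220,6,'s20z')"
```

```text
t 44.7 pos [0.527  0.0044 0.084 ] yaw -118.0 xaxis [-2.3e-03 -4.0e-04 -1.0e+00] F [ 0.2  0.2 -1.3] w 0.0638
shift units [-0.02 -0.01 -0.01] turn units [-0.    0.03 -0.02]
```

View pics/s20z.png

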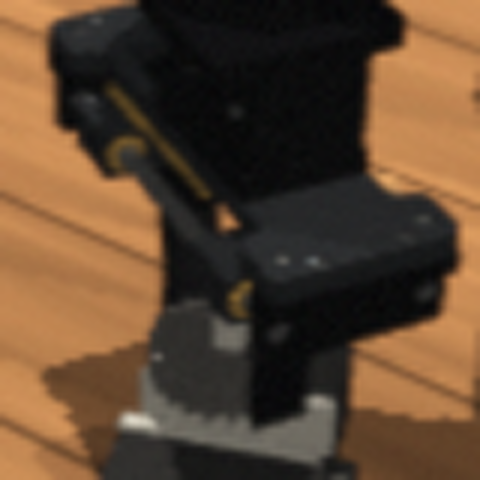

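move_arm(
  steps=[
    [-0.1,0,0,0,0,0],
    [-0.1,0,0,0,0,0],
    [-0.15,0,0,0,0,0],
    [-0.2,0,0,0,0,0],
    [-0.2,0,0,0,0,0],
    [-0.3,0,0,0,0,0],
    [-0.4,0,0,0,0,0],
    [-0.4,0,0,0,0,0],
    [-0.3,0,0,0,0,0],
    [0,0,0,0,0,0],
  ],
)

```text
clock: 45.75
ee_pos: [0.5238, 0.0038, 0.1983]
tool_rot: [-1.939, 0.49, 1.956]
ft_force: [0.5, 0.8, -3.9]
grip_width: 0.064
```

```bash
python3 -c "
from h import *
go([.407,.289,.2],-118)
b=snap('scene','s21')
zoom(b,280,100,380,200,5,'s21z')"
```

```text
t 45.75 pos [0.5238 0.0038 0.1983] yaw -118.1 xaxis [-8.8e-03 -2.0e-04 -1.0e+00] F [ 0.5  0.8 -3.9] w 0.064
shift units [-0.02 -3.93  4.75] turn units [-0.03  0.11 -0.06]
```

View pics/s21z.png

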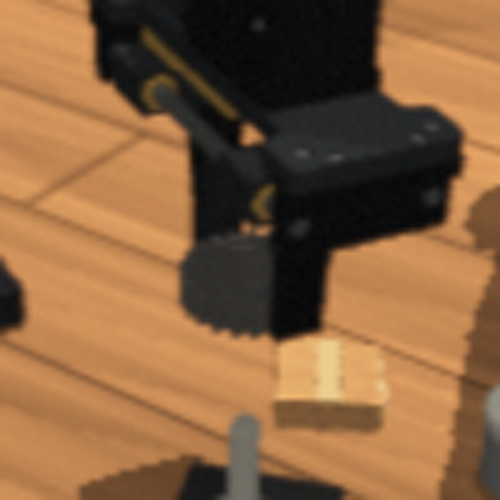

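move_arm(
  steps=[
    [0,-0.2,0.25,-0.03,0.11,-0.06],
    [0,-0.4,0.48,0,0,0],
    [0,-0.5,0.6,0,0,0],
    [0,-0.5,0.6,0,0,0],
    [0,-0.5,0.6,0,0,0],
    [0,-0.5,0.6,0,0,0],
    [0,-0.5,0.6,0,0,0],
    [0,-0.4,0.5,0,0,0],
    [0,-0.2,0.25,0,0,0],
    [0,0,0,0,0,0],
  ],
)

```text
clock: 46.8
ee_pos: [0.3996, 0.2769, 0.1873]
tool_rot: [-1.929, 0.511, 1.971]
ft_force: [-0.3, -0.3, -3.7]
grip_width: 0.0639
```

```bash
python3 -c "
from h import *
go([.407,.289,.2],-118)"
```

```text
t 46.8 pos [0.3996 0.2769 0.1873] yaw -118.4 xaxis [-0.0245 -0.0116 -0.9996] F [-0.3 -0.3 -3.7] w 0.0639
shift units [-0.26 -0.28 -0.01] turn units [-0.1   0.23 -0.31]
```

move_arm(
  steps=[
    [0,-0.28,0,-0.1,0.23,-0.31],
    [0,0,0,0,0,0],
    [0.2,0,0,0,0,0],
    [0.4,0,0,0,0,0],
    [0.4,0,0,0,0,0],
    [0.4,0,0,0,0,0],
    [0.3,0,0,0,0,0],
    [0.1,0,0,0,0,0],
    [0,0,0,0,0,0],
    [0,0,0,0,0,0],
  ],
)

```text
clock: 47.8
ee_pos: [0.4074, 0.2823, 0.0888]
tool_rot: [-1.944, 0.5, 1.947]
ft_force: [-0.7, 0.5, -4.3]
grip_width: 0.0637
```

```bash
python3 -c "
from h import *
go([.407,.289,.06],-118)
b=snap('scene','s22')
zoom(b,410,170,510,270,5,'s22z')"
```

```text
t 47.8 pos [0.4074 0.2823 0.0888] yaw -118.5 xaxis [-0.0031 -0.0055 -1.    ] F [-0.7  0.5 -4.3] w 0.0637
shift units [ 0.58 -0.12  0.07] turn units [-0.13  0.   -0.09]
```

View pics/s22z.png

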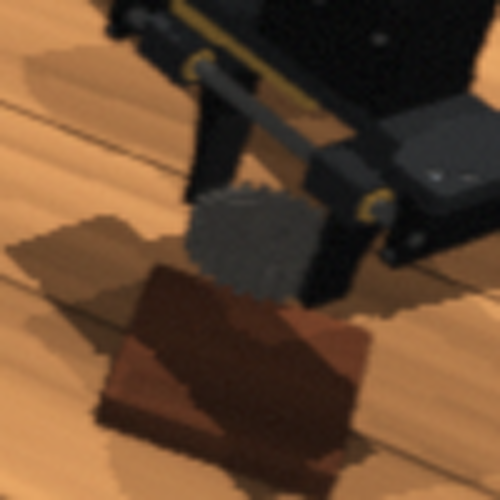

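move_arm(
  steps=[
    [0.2,-0.12,0.07,-0.13,0,-0.09],
    [0.3,0,0,0,0,0],
    [0.2,0,0,0,0,0],
    [0.1,0,0,0,0,0],
    [0,0,0,0,0,0],
    [0,0,0,0,0,0],
  ],
)

```text
clock: 48.45
ee_pos: [0.4093, 0.2933, 0.0493]
tool_rot: [-1.951, 0.473, 1.942]
ft_force: [0.3, -0.3, -4.2]
grip_width: 0.0638
```

```bash
python3 -c "
from h import *
go([.407,.289,.03],-118)
b=snap('scene','s23')
zoom(b,410,180,510,280,5,'s23z')"
```

```text
t 48.45 pos [0.4093 0.2933 0.0493] yaw -117.8 xaxis [ 0.0063  0.0078 -0.9999] F [ 0.3 -0.3 -4.2] w 0.0638
shift units [0.39 0.1  0.  ] turn units [ 0.04 -0.03  0.14]
```

View pics/s23z.png

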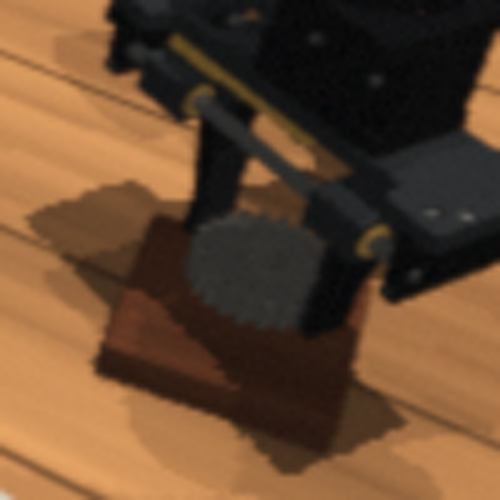

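```bash
python3 -c "
from h import *
f=lambda x,y:(410+x/5,180+y/5)
print(onz('scene',*f(239.4,299),.031)-onz('scene',*f(257,311),.031))
print(onz('scene',*f(257,271),.054), onz('scene',*f(239.4,314.8),.022))
"
```

```text
[-0.00281549 -0.00925164  0.        ]
[0.41582443 0.29221443 0.054     ] [0.41116448 0.29034818 0.022     ]
```

move_arm(
  steps=[
    [0.1,0.1,0.02,0.04,-0.03,0.14],
    [0.15,0,0,0,0,0],
    [0.05,0,0,0,0,0],
    [0,0,0,0,0,0],
    [0,0,0,0,0,0],
  ],
)

```text
clock: 49.0
ee_pos: [0.4063, 0.2896, 0.034]
tool_rot: [-1.948, 0.484, 1.947]
ft_force: [-0.0, -0.0, -4.1]
grip_width: 0.064
```

```bash
python3 -c "
from h import *
go([.4055,.2895,.026],-118)"
```

```text
t 49.0 pos [0.4063 0.2896 0.034 ] yaw -118.0 xaxis [ 7.0e-04  1.4e-03 -1.0e+00] F [-0.  -0.  -4.1] w 0.064
shift units [0.16 0.01 0.01] turn units [-0.   -0.    0.02]
```

move_arm(
  steps=[
    [0.05,0,0,0,0,0.02],
    [0.05,0,0,0,0,0],
    [0.02,0,0,0,0,0],
    [0,0,0,0,0,0],
  ],
)

```text
clock: 49.4
ee_pos: [0.4066, 0.2899, 0.0277]
tool_rot: [-1.948, 0.485, 1.947]
ft_force: [0.1, -0.5, -4.1]
grip_width: 0.0638
```

move_arm(
  steps=[
    [0.03,0,0,0,0,0],
    [0,0,0,0,0,0],
  ],
)

```text
clock: 49.6
ee_pos: [0.4068, 0.2901, 0.0264]
tool_rot: [-1.949, 0.484, 1.947]
ft_force: [0.5, -0.1, -3.3]
grip_width: 0.064
```

move_arm(
  steps=[
    [0.03,0,0,0,0,0],
    [0,0,0,0,0,0],
  ],
)

```text
clock: 49.8
ee_pos: [0.4069, 0.2902, 0.0261]
tool_rot: [-1.95, 0.484, 1.947]
ft_force: [-1.0, -0.0, -1.5]
grip_width: 0.0636
```

Force is easing at the expected height, so it is resting. Release and lift.

move_arm(
  claw=-1,
  steps=[
    [0.02,0,0,0,0,0],
    [0,0,0,0,0,0],
    [0,0,0,0,0,0],
    [0,0,0,0,0,0],
    [0,0,0,0,0,0],
  ],
)

```text
clock: 50.3
ee_pos: [0.4087, 0.2921, 0.0265]
tool_rot: [-1.951, 0.477, 1.943]
ft_force: [-0.1, 0.4, -0.4]
grip_width: 0.0863
```

move_arm(
  steps=[
    [-0.1,0,0,0,0,0],
    [-0.2,0,0,0,0,0],
    [-0.4,0,0,0,0,0],
    [-0.6,0,0,0,0,0],
    [-0.7,0,0,0,0,0],
    [-0.6,0,0,0,0,0],
    [-0.5,0,0,0,0,0],
    [-0.3,0.3,-0.2,0,0,0],
    [0,0.5,-0.3,0,0,0],
    [0,0.5,-0.3,0,0,0],
  ],
)

```text
clock: 51.3
ee_pos: [0.4138, 0.2158, 0.211]
tool_rot: [-1.958, 0.465, 1.938]
ft_force: [-0.0, -1.0, 0.2]
grip_width: 0.0869
```

move_arm(
  steps=[
    [0,0.5,-0.3,0,0,0],
    [0,0.5,-0.3,0,0,0],
    [0,0.5,-0.3,0,0,0],
    [0,0.3,-0.1,0,0,0],
    [0,0,0,0,0,0],
    [0,0,0,0,0,0],
  ],
)

```text
clock: 51.9
ee_pos: [0.4155, 0.1061, 0.216]
tool_rot: [-1.959, 0.459, 1.927]
ft_force: [0.9, -0.4, -0.1]
grip_width: 0.0871
```

```bash
python3 -c "
from h import *
go([.5,0,.2],-118)
a=snap('scene','sF');b=snap('top','tF')
zoom(a,410,210,510,280,7,'sFz')
ims=[cv2.resize(i,(380,280),interpolation=cv2.INTER_CUBIC) for i in (b[245:301,170:246],b[155:225,190:285],b[140:215,350:452],b[230:305,405:507])]
cv2.imwrite('pics/plF.png',np.vstack([np.hstack(ims[:2]),np.hstack(ims[2:])]))"
```

```text
t 51.9 pos [0.4155 0.1061 0.216 ] yaw -117.7 xaxis [ 0.0203  0.0162 -0.9997] F [ 0.9 -0.4 -0.1] w 0.0871
shift units [ 0.32  1.1  -2.48] turn units [ 0.07 -0.15  0.34]
```

View pics/plF.png

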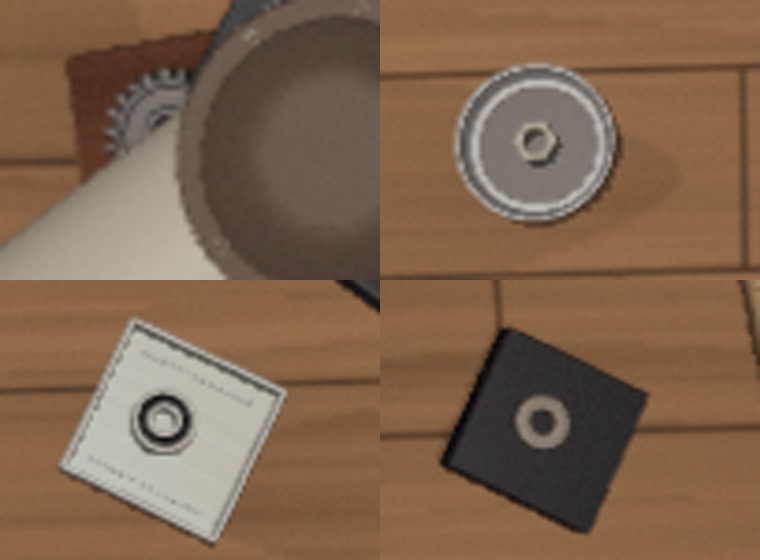

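View pics/sF.png

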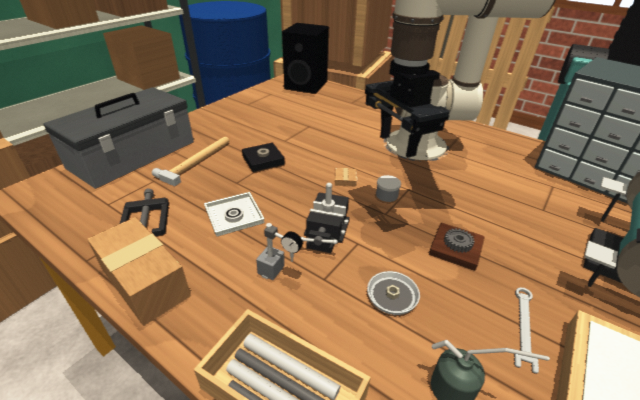

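```bash
python3 -c "
from h import *
import cv2
a=cv2.imread('pics/sF.png');b=cv2.imread('pics/tF.png')
ims=[cv2.resize(i,(380,285),interpolation=cv2.INTER_CUBIC) for i in (b[155:200,365:425],b[248:293,420:480],a[190:235,205:265],a[135:180,233:293])]
cv2.imwrite('pics/plG.png',np.vstack([np.hstack(ims[:2]),np.hstack(ims[2:])]))
T=lambda x,y:(350-.5+x/3.725,140-.5+y/3.733);L=lambda x,y:(405-.5+x/3.725,230-.5+y/3.733);D=lambda x,y:(190-.5+x/4,155-.5+y/4)
print('bearing',onz('top',*T(163,138),.017),'tray',onz('top',*T(173.5,150.25),.016))
print('ring',onz('top',*L(163,143),.042),'plate',onz('top',*L(170,150.5),.03))
print('nut',onz('top',*D(157,143),.018),'dish',onz('top',*D(157,143),.004),onz('top',*D(156,144),.016))
S=lambda x,y:(190-.5+x/6,170-.5+y/6)
print('scene bearing',onz('scene',*S(262,255),.017),'tray',onz('scene',*S(265.4,246),.016))
"
```

```text
bearing [ 0.64058789 -0.20511612  0.017     ] tray [ 0.63176809 -0.21225526  0.016     ]
ring [ 0.39986882 -0.32526948  0.042     ] plate [ 0.39452242 -0.33320995  0.03      ]
nut [0.6151911  0.22991933 0.018     ] dish [0.61765926 0.23290068 0.004     ] [0.61489073 0.23100473 0.016     ]
scene bearing [ 0.64218383 -0.20500137  0.017     ] tray [ 0.63640163 -0.20921827  0.016     ]
```

View pics/plG.png

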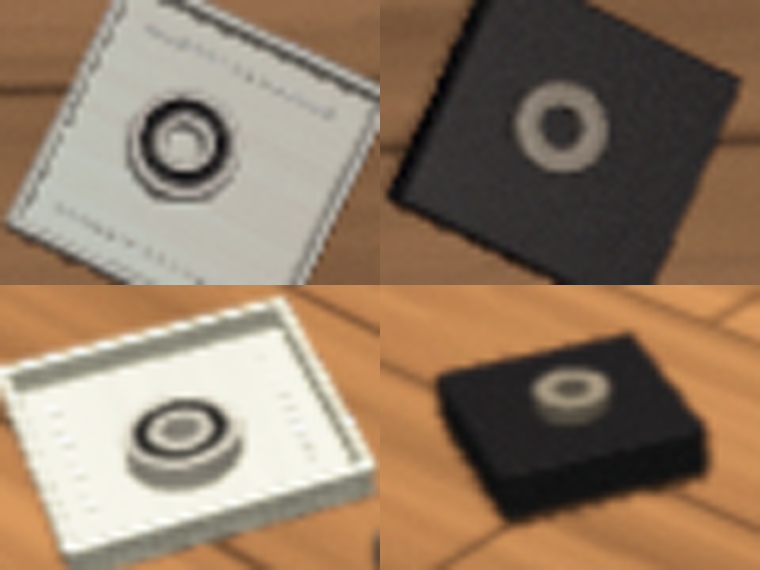

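The top view now shows every part placed flat. Its positions for the released parts agree with the TCP log within about 1 mm. So the bearing is about 11 mm off centre and the ring about 10 mm, within tolerance but with little margin. There is time, so I'll mend both, the bearing first.

```bash
python3 -c "
from h import *
go([.6406,-.2055,.2],-118)"
```

```text
t 52.0 pos [0.4155 0.1066 0.2157] yaw -117.7 xaxis [ 0.0198  0.0159 -0.9997] F [ 0.2  0.3 -0.1] w 0.0872
shift units [ 0.3   3.44 -6.88] turn units [ 0.08 -0.14  0.33]
```

move_arm(
  claw=-0.5,
  steps=[
    [0,0.2,-0.4,0.08,-0.14,0.33],
    [0,0.35,-0.7,0,0,0],
    [0,0.4,-0.8,0,0,0],
    [0,0.4,-0.8,0,0,0],
    [0,0.4,-0.8,0,0,0],
    [0,0.4,-0.8,0,0,0],
    [0,0.4,-0.8,0,0,0],
    [0,0.4,-0.8,0,0,0],
    [0,0.3,-0.6,0,0,0],
    [0,0,0,0,0,0],
  ],
)

```text
clock: 53.0
ee_pos: [0.6428, -0.1896, 0.2131]
tool_rot: [-1.96, 0.467, 1.96]
ft_force: [-0.5, 0.5, -0.7]
grip_width: 0.0651
```

```bash
python3 -c "
from h import *
go([.6406,-.2055,.1],-118)"
```

```text
t 53.0 pos [ 0.6428 -0.1896  0.2131] yaw -116.9 xaxis [ 3.e-04  8.e-04 -1.e+00] F [-0.5  0.5 -0.7] w 0.0651
shift units [ 2.26  0.31 -0.1 ] turn units [0.28 0.   0.01]
```

move_arm(
  steps=[
    [0,0.25,-0.08,0.28,0,0],
    [0,0,0,0,0,0],
    [0.3,0,0,0,0,0],
    [0.5,0,0,0,0,0],
    [0.5,0,0,0,0,0],
    [0.5,0,0,0,0,0],
    [0.3,0,0,0,0,0],
    [0.1,0,0,0,0,0],
    [0,0,0,0,0,0],
    [0,0,0,0,0,0],
  ],
)

```text
clock: 54.0
ee_pos: [0.6402, -0.1942, 0.104]
tool_rot: [-1.957, 0.476, 1.949]
ft_force: [0.3, 0.2, 1.3]
grip_width: 0.0649
```

```bash
python3 -c "
from h import *
go([.6408,-.2055,.05],-118)"
```

```text
t 54.0 pos [ 0.6402 -0.1942  0.104 ] yaw -117.5 xaxis [ 4.6e-03  9.0e-04 -1.0e+00] F [0.3 0.2 1.3] w 0.0649
shift units [ 1.08  0.2  -0.11] turn units [ 0.13 -0.05  0.04]
```

move_arm(
  steps=[
    [0,0.2,-0.11,0.13,-0.05,0.04],
    [0,0,0,0,0,0],
    [0.2,0,0,0,0,0],
    [0.3,0,0,0,0,0],
    [0.3,0,0,0,0,0],
    [0.2,0,0,0,0,0],
    [0,0,0,0,0,0],
    [0,0,0,0,0,0],
  ],
)

```text
clock: 54.8
ee_pos: [0.643, -0.2079, 0.0553]
tool_rot: [-1.955, 0.487, 1.939]
ft_force: [0.5, -0.3, 0.5]
grip_width: 0.0654
```

```bash
python3 -c "
from h import *
go([.6408,-.2057,.03],-118)"
```

```text
t 54.8 pos [ 0.643  -0.2079  0.0553] yaw -118.1 xaxis [ 0.0081 -0.0012 -1.    ] F [ 0.5 -0.3  0.5] w 0.0654
shift units [ 0.51 -0.02  0.06] turn units [-0.03 -0.11  0.04]
```

move_arm(
  steps=[
    [0.15,-0.02,0.06,-0.03,-0.11,0.04],
    [0.2,0,0,0,0,0],
    [0.15,0,0,0,0,0],
    [0.1,0,0,0,0,0],
    [0,0,0,0,0,0],
    [0,0,0,0,0,0],
  ],
)

```text
clock: 55.4
ee_pos: [0.6416, -0.2053, 0.0238]
tool_rot: [-1.95, 0.485, 1.947]
ft_force: [-1.2, -0.9, 0.5]
grip_width: 0.0653
```

```bash
python3 -c "
from h import *
go([.6408,-.2057,.0095],-118)"
```

```text
t 55.4 pos [ 0.6416 -0.2053  0.0238] yaw -118.0 xaxis [ 1.4e-03 -3.0e-04 -1.0e+00] F [-1.2 -0.9  0.5] w 0.0653
shift units [0.29 0.01 0.01] turn units [ 0.01 -0.02  0.01]
```

move_arm(
  steps=[
    [0.1,0.01,0.01,0,-0.02,0],
    [0.1,0,0,0,0,0],
    [0.06,0,0,0,0,0],
    [0,0,0,0,0,0],
    [0,0,0,0,0,0],
  ],
)

```text
clock: 55.9
ee_pos: [0.6412, -0.2057, 0.0103]
tool_rot: [-1.95, 0.484, 1.947]
ft_force: [-1.2, 0.4, -0.6]
grip_width: 0.0654
```

move_arm(
  claw=1,
  steps=[
    [0,0,0,0,0,0],
    [0,0,0,0,0,0],
    [0,0,0,0,0,0],
    [0,0,0,0,0,0],
    [0,0,0,0,0,0],
    [0,0,0,0,0,0],
  ],
)

```text
clock: 56.5
ee_pos: [0.6416, -0.2057, 0.0108]
tool_rot: [-1.951, 0.484, 1.946]
ft_force: [0.8, 0.3, -0.6]
grip_width: 0.0458
```

```bash
python3 -c "
from h import *
go([.6330,-.2120,.012],-118)"
```

```text
t 56.5 pos [ 0.6416 -0.2057  0.0108] yaw -118.0 xaxis [ 2.3e-03  2.0e-04 -1.0e+00] F [ 0.8  0.3 -0.6] w 0.0458
shift units [-0.02  0.19  0.09] turn units [ 0.01 -0.03  0.02]
```

move_arm(
  steps=[
    [-0.08,0,0,0,0,0],
    [0,0.1,0.04,0,0,0],
    [0,0.09,0.04,0,0,0],
    [0,0,0,0,0,0],
    [0,0,0,0,0,0],
  ],
)

```text
clock: 57.0
ee_pos: [0.632, -0.2128, 0.0146]
tool_rot: [-1.949, 0.485, 1.947]
ft_force: [0.1, 1.0, -0.1]
grip_width: 0.0456
```

```bash
python3 -c "
from h import *
go([.6330,-.2120,.0108],-118)"
```

```text
t 57.0 pos [ 0.632  -0.2128  0.0146] yaw -118.0 xaxis [ 9.e-04  6.e-04 -1.e+00] F [ 0.1  1.  -0.1] w 0.0456
shift units [ 0.08 -0.02 -0.01] turn units [ 0.   -0.01  0.01]
```

move_arm(
  steps=[
    [0.04,0,0,0,0,0],
    [0.04,0,0,0,0,0],
    [0,0,0,0,0,0],
  ],
)

```text
clock: 57.3
ee_pos: [0.6322, -0.213, 0.0107]
tool_rot: [-1.949, 0.485, 1.947]
ft_force: [-0.5, -0.7, 0.5]
grip_width: 0.0456
```

move_arm(
  steps=[
    [0.03,0,0,0,0,0],
    [0,0,0,0,0,0],
  ],
)

```text
clock: 57.5
ee_pos: [0.6323, -0.213, 0.0108]
tool_rot: [-1.95, 0.485, 1.948]
ft_force: [0.0, -0.2, -0.5]
grip_width: 0.0458
```

move_arm(
  steps=[
    [0.03,0,0,0,0,0],
    [0,0,0,0,0,0],
  ],
)

```text
clock: 57.7
ee_pos: [0.6326, -0.213, 0.0107]
tool_rot: [-1.951, 0.485, 1.948]
ft_force: [-1.0, -0.2, 0.9]
grip_width: 0.0458
```

Stalled at the height expected, so it is resting on the floor. Open and lift away.

move_arm(
  claw=-0.5,
  steps=[
    [0,0,0,0,0,0],
    [0,0,0,0,0,0],
    [0,0,0,0,0,0],
    [0,0,0,0,0,0],
    [0,0,0,0,0,0],
  ],
)

```text
clock: 58.2
ee_pos: [0.6332, -0.2129, 0.0094]
tool_rot: [-1.952, 0.484, 1.947]
ft_force: [-0.9, 0.1, 0.5]
grip_width: 0.0645
```

move_arm(
  steps=[
    [-0.1,0,0,0,0,0],
    [-0.2,0,0,0,0,0],
    [-0.4,0,0,0,0,0],
    [-0.6,0,0,0,0,0],
    [-0.7,0,0,0,0,0],
    [-0.6,0,0,0,0,0],
    [-0.5,0,0,0,0,0],
    [-0.2,0,0.2,0,0,0],
    [0,0,0.3,0,0,0],
    [0,0,0,0,0,0],
  ],
)

```text
clock: 59.2
ee_pos: [0.609, -0.2007, 0.1864]
tool_rot: [-1.955, 0.484, 1.943]
ft_force: [1.2, 0.1, 0.2]
grip_width: 0.0653
```

```bash
python3 -c "
from h import *
go([.4005,-.325,.18],-118)"
```

```text
t 59.2 pos [ 0.609  -0.2007  0.1864] yaw -117.9 xaxis [ 0.006  -0.0011 -1.    ] F [1.2 0.1 0.2] w 0.0653
shift units [0.11 4.15 2.52] turn units [ 0.02 -0.08  0.03]
```

```bash
python3 -c "
from h import *
f=lambda x,y:(233-.5+(x-380)/6.333,135-.5+(y-285)/6.333)
print('ring',onz('scene',*f(571,386),.042))
C=[onz('scene',*f(*p),.03) for p in ((440,378),(633,335),(703,428),(508,477))]
print(np.array(C).round(3),sum(C)/4,[np.linalg.norm(C[i]-C[i-1]).round(3) for i in range(4)])
t=lambda x,y:(420-.5+(x-380)/6.333,248-.5+y/6.333)
print('ring top',onz('top',*t(562,127),.042))
"
```

```text
ring [ 0.40387692 -0.32434889  0.042     ]
[[ 0.423 -0.395  0.03 ]
 [ 0.333 -0.349  0.03 ]
 [ 0.38  -0.263  0.03 ]
 [ 0.468 -0.305  0.03 ]] [ 0.40082201 -0.32804846  0.03      ] [np.float64(0.1), np.float64(0.101), np.float64(0.098), np.float64(0.098)]
ring top [ 0.40049312 -0.32526402  0.042     ]
```

move_arm(
  steps=[
    [0,0.3,0.2,0,-0.08,0.03],
    [0,0.5,0.3,0,0,0],
    [0,0.6,0.36,0,0,0],
    [0,0.6,0.36,0,0,0],
    [0,0.6,0.36,0,0,0],
    [0,0.6,0.36,0,0,0],
    [0,0.5,0.3,0,0,0],
    [0,0.3,0.2,0,0,0],
    [0,0,0,0,0,0],
    [0,0,0,0,0,0],
  ],
)

```text
clock: 60.2
ee_pos: [0.397, -0.3218, 0.1811]
tool_rot: [-1.94, 0.481, 1.96]
ft_force: [-0.1, 0.1, -0.2]
grip_width: 0.0656
```

```bash
python3 -c "
from h import *
go([.4005,-.325,.1],-118)"
```

```text
t 60.2 pos [ 0.397  -0.3218  0.1811] yaw -117.8 xaxis [-0.0091  0.0034 -1.    ] F [-0.1  0.1 -0.2] w 0.0656
shift units [ 1.62  0.02 -0.11] turn units [ 0.05  0.14 -0.02]
```

move_arm(
  steps=[
    [0,0.02,-0.1,0.05,0.14,0],
    [0,0,0,0,0,0],
    [0.3,0,0,0,0,0],
    [0.4,0,0,0,0,0],
    [0.4,0,0,0,0,0],
    [0.3,0,0,0,0,0],
    [0.2,0,0,0,0,0],
    [0,0,0,0,0,0],
    [0,0,0,0,0,0],
  ],
)

```text
clock: 61.1
ee_pos: [0.41, -0.3238, 0.0984]
tool_rot: [-1.96, 0.481, 1.95]
ft_force: [0.9, -0.3, 0.0]
grip_width: 0.0652
```

```bash
python3 -c "
from h import *
go([.4005,-.325,.06],-118)"
```

```text
t 61.1 pos [ 0.41   -0.3238  0.0984] yaw -117.5 xaxis [ 0.0044 -0.0041 -1.    ] F [ 0.9 -0.3  0. ] w 0.0652
shift units [0.77 0.11 0.16] turn units [ 0.13 -0.08 -0.02]
```

move_arm(
  steps=[
    [0,0.1,0.16,0.13,-0.08,0],
    [0,0,0,0,0,0],
    [0.2,0,0,0,0,0],
    [0.3,0,0,0,0,0],
    [0.2,0,0,0,0,0],
    [0,0,0,0,0,0],
    [0,0,0,0,0,0],
  ],
)

```text
clock: 61.8
ee_pos: [0.4016, -0.3257, 0.0642]
tool_rot: [-1.955, 0.489, 1.943]
ft_force: [0.4, 0.5, 0.1]
grip_width: 0.0651
```

```bash
python3 -c "
from h import *
go([.4005,-.325,.045],-118)"
```

```text
t 61.8 pos [ 0.4016 -0.3257  0.0642] yaw -118.0 xaxis [ 0.0053 -0.0041 -1.    ] F [0.4 0.5 0.1] w 0.0651
shift units [ 0.38 -0.    0.03] turn units [-0.01 -0.1  -0.02]
```

move_arm(
  steps=[
    [0.15,0,0.02,0,-0.1,-0.02],
    [0.2,0,0,0,0,0],
    [0.12,0,0,0,0,0],
    [0.05,0,0,0,0,0],
    [0,0,0,0,0,0],
    [0,0,0,0,0,0],
  ],
)

```text
clock: 62.4
ee_pos: [0.4013, -0.3255, 0.0365]
tool_rot: [-1.948, 0.486, 1.948]
ft_force: [-0.2, -0.0, 1.1]
grip_width: 0.0653
```

```bash
python3 -c "
from h import *
go([.4005,-.325,.0365],-118)"
```

```text
t 62.4 pos [ 0.4013 -0.3255  0.0365] yaw -118.0 xaxis [ 4.e-04  2.e-04 -1.e+00] F [-0.2 -0.   1.1] w 0.0653
shift units [-0.   -0.    0.02] turn units [-0. -0.  0.]
```

move_arm(
  claw=1,
  steps=[
    [0,0,0,0,0,0],
    [0,0,0,0,0,0],
    [0,0,0,0,0,0],
    [0,0,0,0,0,0],
    [0,0,0,0,0,0],
    [0,0,0,0,0,0],
    [0,0,0,0,0,0],
  ],
)

```text
clock: 63.1
ee_pos: [0.4019, -0.3257, 0.0375]
tool_rot: [-1.951, 0.486, 1.946]
ft_force: [-1.7, -0.8, -0.9]
grip_width: 0.0345
```

```bash
python3 -c "
from h import *
go([.3960,-.3315,.0365],-118)"
```

```text
t 63.1 pos [ 0.4019 -0.3257  0.0375] yaw -118.0 xaxis [ 2.5e-03 -7.0e-04 -1.0e+00] F [-1.7 -0.8 -0.9] w 0.0345
shift units [0.02 0.16 0.05] turn units [-0.   -0.04  0.01]
```

move_arm(
  steps=[
    [-0.08,0,0,0,0,0],
    [0,0.08,0.02,0,-0.03,0],
    [0,0.08,0.02,0,0,0],
    [0,0,0,0,0,0],
    [0,0,0,0,0,0],
  ],
)

```text
clock: 63.6
ee_pos: [0.3956, -0.3323, 0.0416]
tool_rot: [-1.948, 0.486, 1.948]
ft_force: [-0.3, 0.1, -0.9]
grip_width: 0.0343
```

move_arm(
  steps=[
    [0.03,0,0,0,0,0],
    [0.03,0,0,0,0,0],
    [0.03,0,0,0,0,0],
    [0,0,0,0,0,0],
  ],
)

```text
clock: 64.0
ee_pos: [0.3956, -0.3324, 0.0372]
tool_rot: [-1.948, 0.485, 1.948]
ft_force: [-1.1, 0.7, 2.8]
grip_width: 0.0343
```

move_arm(
  steps=[
    [0.03,0,0,0,0,0],
    [0,0,0,0,0,0],
  ],
)

```text
clock: 64.2
ee_pos: [0.3957, -0.3325, 0.0372]
tool_rot: [-1.948, 0.485, 1.949]
ft_force: [-0.7, 1.4, 1.0]
grip_width: 0.0344
```

Resting again (stalled at 0.0372, upward force). Open, lift, and look.

move_arm(
  claw=-0.4,
  steps=[
    [0,0,0,0,0,0],
    [0,0,0,0,0,0],
    [0,0,0,0,0,0],
    [0,0,0,0,0,0],
    [0,0,0,0,0,0],
  ],
)

```text
clock: 64.7
ee_pos: [0.396, -0.3325, 0.0367]
tool_rot: [-1.949, 0.485, 1.949]
ft_force: [0.1, -0.2, -1.3]
grip_width: 0.0593
```

move_arm(
  steps=[
    [-0.1,0,0,0,0,0],
    [-0.2,0,0,0,0,0],
    [-0.4,0,0,0,0,0],
    [-0.6,0,0,0,0,0],
    [-0.7,0,0,0,0,0],
    [-0.6,0,0,0,0,0],
    [-0.5,-0.2,0,0,0,0],
    [-0.3,-0.5,0,0,0,0],
    [0,-0.6,0,0,0,0],
    [0,-0.6,0,0,0,0],
  ],
)

```text
clock: 65.7
ee_pos: [0.4406, -0.2489, 0.2215]
tool_rot: [-1.952, 0.492, 1.938]
ft_force: [-1.1, -0.7, -0.5]
grip_width: 0.0611
```

move_arm(
  steps=[
    [0,-0.6,0.1,0,0,0],
    [0,-0.6,0.1,0,0,0],
    [0,-0.6,0.1,0,0,0],
    [0,-0.4,0,0,0,0],
    [0,0,0,0,0,0],
    [0,0,0,0,0,0],
    [0,0,0,0,0,0],
  ],
)

```text
clock: 66.4
ee_pos: [0.4815, -0.1387, 0.2289]
tool_rot: [-1.964, 0.486, 1.93]
ft_force: [-0.3, -0.1, 0.4]
grip_width: 0.0607
```

```bash
python3 -c "
from h import *
go([.5,0,.2],-118)
a=snap('scene','sH');b=snap('top','tH')
ims=[cv2.resize(i,(380,280),interpolation=cv2.INTER_CUBIC) for i in (b[245:301,170:246],b[155:225,190:285],b[140:215,350:452],b[230:305,405:507])]
cv2.imwrite('pics/plH.png',np.vstack([np.hstack(ims[:2]),np.hstack(ims[2:])]))"
```

```text
t 66.4 pos [ 0.4815 -0.1387  0.2289] yaw -118.1 xaxis [ 0.0171 -0.0031 -0.9998] F [-0.3 -0.1  0.4] w 0.0607
shift units [ 0.57 -2.62  0.99] turn units [-0.02 -0.24  0.08]
```

View pics/plH.png

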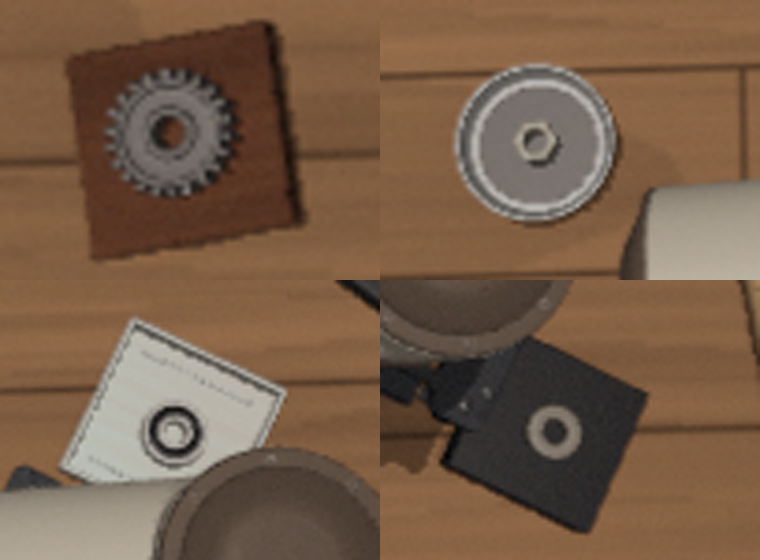

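View pics/sH.png

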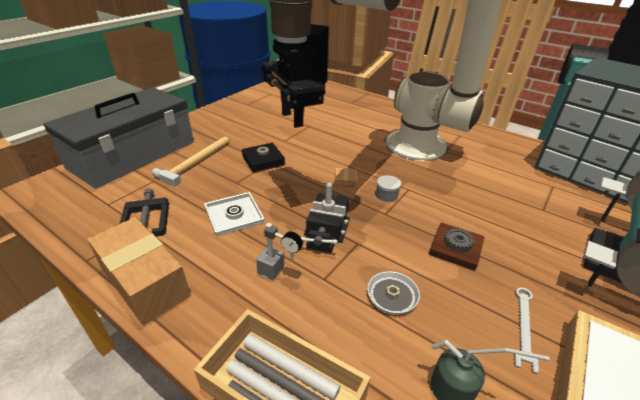

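```bash
python3 -c "
from h import *
f=lambda x,y:(170-.5+x/5,245-.5+y/5)
L=lambda x,y:(405-.5+x/3.725,230-.5+y/3.733)
print('gear',onz('top',*f(169,131),.040),'block',onz('top',*f(179.5,141.75),.022))
print('ring',onz('top',*L(174,152),.042),'plate',onz('top',*L(170,150.5),.03))
a=cv2.imread('pics/sH.png');zoom(a,415,210,505,280,8,'gz')
a0=cv2.imread('pics/scene0.png').astype(int);d=abs(a[215:285,245:305].astype(int)-a0[215:285,245:305]).max(2);print('gauge diff px',(d>60).sum())
"
```

```text
gear [0.40751891 0.28845984 0.04      ] block [0.40173171 0.28788411 0.022     ]
ring [ 0.39376674 -0.33217447  0.042     ] plate [ 0.39452242 -0.33320995  0.03      ]
gauge diff px 0
```

View pics/gz.png

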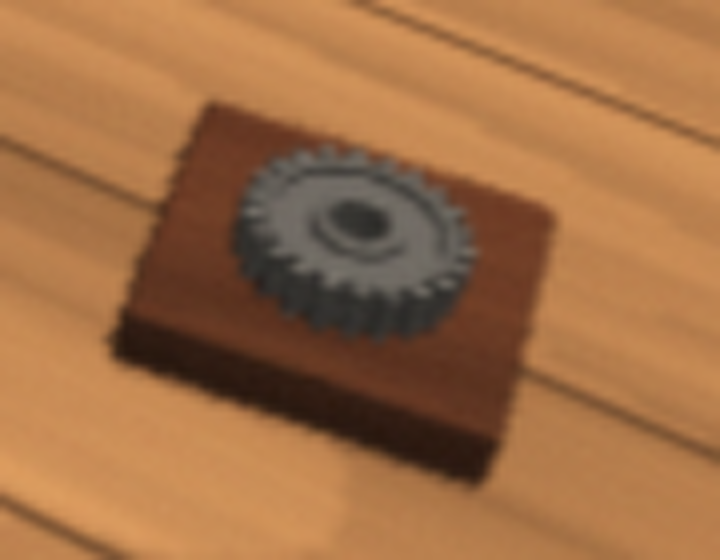

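Gear is about 6 mm off centre, the ring and bearing about 1 mm, and the nut about 2 mm. All lie flat, the gauge is unmoved in the picture, and the gripper is clear. Hand in.

```bash
python3 -c "
from h import *
print(robot.get_state()['clock'],abs(robot.get_state()['joint_velocities']).max())
print(robot.job_done())"
```

```text
66.5 0.0060499035683742085
the job is handed in; nothing more can be done
None
```

I stripped the shaft and set all four parts down in their places, lying flat and released. I handed the job in at about 66.5 s.

| Part | Place | Distance from the middle (top view) |
|---|---|---|
| Nut | round dish | about 2 mm |
| Distance ring | granite plate | about 1 mm |
| Ball bearing | aluminium tray | about 1 mm, judged from a partly hidden view |
| Gear wheel | wooden block | about 6 mm |

**Gauge:** the area round the dial gauge looks the same in the last scene picture as in the first.

**Mended on the way:**
- **Gear:** my first grip had the fingertips 8 mm below its underside, so they would have hit the block first. I put it back on the shaft, gripped it higher and then placed it.
- **Bearing and ring:** I had set them about 11 mm and 10 mm off the middle, so I gripped each again and centred it.

**Checks that disagreed:** the two cameras differed by up to about 17 mm on where the plate, tray and block stand. The top view matched the arm's own logged positions for the placed parts to about 1 mm, so I used it. Before I centred the bearing and ring, the scene view put them 7 mm and 5 mm off, less than the top view did.

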